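# Put the first-aid things back on their outlines

## Robot

A 6-joint arm with a two-finger parallel gripper is mounted at the origin on the work surface. World frame = base frame: x ahead of the robot, y to its left, z up, the work surface at z = 0. Lengths are in m, angles in rad, forces in N, time in s.
With the tool pointing down it reaches from about 0.2 to 0.875 m from the base axis. Payload 3.4 kg.
Tool frame: the origin (TCP) lies midway between the tips of the shut fingers; the grasp point (between the pads) lies 19 mm behind it; z points along the fingers, y is the line along which they close (so a half turn about z gives the same grasp; the last joint's range is limited). The gripper opens to 94 mm and grips with 3 to 60 N. Pads are 16 mm wide; open, the fingers measure 119 mm over their backs; the gripper's body (75 mm by 177 mm) begins 78 mm behind the grasp point.
Start: joints at [-1.445, 0.276, 1.505, -0, 1.361, -0.121], TCP at [0.14, -0.558, 0.174] pointing down, gripper open.
Joint ranges: [-2.89, 2.89], [-0.75, 2.08], [0.22, 2.7], [-1.18, 4.32], [0.11, 2.71], [-2.7, 2.7]. Speed limits (rad/s): [2.57, 2.57, 3.14, 3.14, 3.14, 3.14].

## Interface

Orientations are given as a unit quaternion [x, y, z, w].
In Python, from station import get_state, grab_frame, close_job gives the robot as it stands.
- The arm moves only by the tool arm_command, never from a script. Its argument "rows" is a list of rows, each a list of 2 entries, a list of its own where there are three numbers: the shift along the tool's x, y, z in cm, then the turn, a rotation vector about the tool's x, y, z in degrees. In form: [[[x, y, z], [rx, ry, rz]], ...]. A call has 1 to 8 rows; each row shifts and turns the commanded pose from where the row before left it, along the tool's axes as they then stand; what a row does not reach is not made up. A row lasts 1/10 s, in which the tool goes at most 50 mm and 8.59 degrees, less where a joint would pass 70% of its speed; a pose out of reach is approached as far as the arm can. A call with a gripper value outside its range is refused whole. "fingers" is the gripper's target within -1 to 1 (shut at 1, half-way at 0, fully open at -1), set as the call begins (left out, the last holds). The fingers move at their own pace and stop on an object; "force" is the grip in N (left out, the last holds). Time passes only in rows, so rows that do not move let the fingers close. It gives the time, the measured TCP pose, the force, the opening and the grip force at its end, in the units of the state.
- get_state(): the state, without advancing time (a new reading comes with each control period).
- grab_frame(name): name is "scene" or "side" or "wrist"; returns a dict with "img" (384x512x3 uint8, blue, green, red), "z_map" (384x512 float32, m along the optical axis (not along the pixel's ray), 0 where there is no reading), "intrinsics" (3x3 intrinsics, pixels), "k1" (the pictures are not rectified: a ray, as slopes to the right and down, at radius r is drawn at 1 + k1 r^2 times it, then the intrinsics apply), "extrinsics" (4x4, takes a point from camera to world coordinates). Camera axes: x right, y down, z forward; pixel columns grow to the right and rows downward; lengths in m; the calibration is good to about 2 mm. A picture is of the moment at which its call begins.
- close_job(): hands the job in; it is judged then, once.
The state is a dict: "time_s": time; "joint_positions": joint angles; "joint_vel": joint speeds; "tau": joint torques, N m; "ee_pos": TCP position; "tcp_rot": TCP orientation; "ft_force": force on the tool from outside, world axes, zero at the start; "torque": the same for the moment, N m; "finger_gap": finger opening in m; "finger_force": force on a finger pad.
Only numpy, scipy, OpenCV 4.12 (cv2) and the standard library are available. Lean on these libraries where they do the work, as an engineer would, in place of code of your own. Each camera call takes 0.05 s, during which the arm holds its last target. There are 200 camera calls.

## Task

Put the first-aid things from the bench back on the narrow shelf, each standing upright in the middle of the mat with the white shape that matches it: steel mug on the large circle, medicine cup on the small circle, blue ice pack on the long rectangle and lined up with it, dropper bottle on the small square. Set the glass bottle in its place last of all, when the other three are standing in theirs and let go. Set everything down gently without dropping it, and leave the green and brass tin where it is.

Things in the scene. Friction and masses are not known exactly. Their poses are not given: they have to be found in the camera images.
- mug: Stainless steel mug, open at the top, 62 mm across at the rim and 75 mm high, wall 3 mm, standing on the bench (z = 0). A loop handle sticks out on its +y side, about 36 mm beyond the wall (67 mm from the axis). Mass about 0.13 kg. Origin: centre of its underside; z up.
- medicine_cup: Small white plastic medicine cup, open at the top, 32 mm across at the foot, 42 mm at the rim, 40 mm high, wall 2.5 mm, about 15 g, standing on the bench. Origin: centre of its underside; z up.
- ice_pack: Hard blue ice pack, a rigid rounded slab 100 mm (its x) by 55 mm (its y) by 22 mm high (z), with light stripes on top, about 0.14 kg, lying flat on the bench. Origin: centre of its underside.
- bottle: Small empty amber glass dropper bottle: square body 30 x 30 mm and 40 mm high (sides along its x and y), then a black round cap (20 mm across) and rubber teat up to 66 mm. About 40 g, standing on the bench. Origin: centre of its underside; z up.
- mug_pad: Square dark mat, 95 x 95 x 3 mm, fixed on the shelf board (mat top is 33 mm above the bench), with a large circle 68 mm across printed in white at its centre: the place of the mug. Origin: centre of its underside, 30 mm above the bench; x and y along its sides, z up.
- cup_pad: Square dark mat, 95 x 95 x 3 mm, fixed on the shelf board (mat top is 33 mm above the bench), with a small circle 36 mm across printed in white at its centre: the place of the medicine cup. Origin: centre of its underside, 30 mm above the bench; x and y along its sides, z up.
- pack_pad: Oblong dark mat, 130 mm (its x) by 85 mm (its y) by 3 mm, fixed on the shelf board (mat top is 33 mm above the bench), with a rectangle 104 x 59 mm printed in white at its centre: the place of the ice pack, whose long side (x) goes along the mat's long side (x), either way round. Origin: centre of its underside, 30 mm above the bench; z up.
- bottle_pad: Square dark mat, 95 x 95 x 3 mm, fixed on the shelf board (mat top is 33 mm above the bench), with a small square 34 x 34 mm printed in white at its centre: the place of the dropper bottle (which may stand on it at any turn). Origin: centre of its underside, 30 mm above the bench; x and y along its sides, z up.
- tin: Bystander: flat round tin, green with a brass lid, 52 mm across, 20 mm high, standing on the bench among the things; not to be moved. Origin: centre of its underside. (Other surroundings: the shelf board is 170 mm deep, x = 0.55 to 0.72, its top 30 mm above the bench; on it stand an orange kit box, 160 mm high above the bench, beyond y = 0.42, and a red lantern, 200 mm high, beyond y = -0.5.)
Not all that is in view belongs to the job. Of the things like the bottle, leave any that is turquoise; of the rest the larger one is meant. Of the things that look like the ice_pack, take the one that is nearest to the robot's base at the start.

How it is judged:
By the outcome, as a careful person would: the job done as asked, in the order asked, and still so for the second after the job is handed in, with the robot touching nothing.
It also fails if it takes over 99 s, if anything falls off the work surface, if the arm or the gripper's body presses on something with over 40 N, if the wrist force passes 120 N, or if a joint passes its speed limit or range.

## Working session

There is one attempt and no reset: what is moved stays moved. The work goes in short steps, Python scripts to look and compute and a tool call to move; the robot and the scene stay as the last step left them, time stands still between calls to the robot, and variables do not carry over. Pictures are saved under pics/ and viewed, at most 16 in all, crops included, and the job is handed in when it is done.

Besides the shell and the picture viewer there is one more tool, called after "Call:" as name(argument=value, ...) on one line, values as JSON. arm_command: Moves the arm, as the interface text tells. Its arguments: {"type":"object","properties":{"rows":{"type":"array"},"fingers":{"type":"number"},"force":{"type":"number"}},"required":["rows"]}

```bash
mkdir -p pics; ls
cat > h.py <<'E'
import numpy as np, cv2
from station import get_state, grab_frame, close_job
def ray(f,u,v):
    K=f["intrinsics"]; d=np.array([(u-K[0][2])/K[0][0],(v-K[1][2])/K[1][1]]); s=d.copy()
    for _ in range(20): s=d/(1+f["k1"]*(s@s))
    T=np.array(f["extrinsics"]); return T[:3,3],T[:3,:3]@np.array([s[0],s[1],1.])
def on_z(f,u,v,z):
    o,d=ray(f,u,v); return o+d*(z-o[2])/d[2]
def world(f):
    K=np.array(f["intrinsics"]);v,u=np.mgrid[0:384,0:512].astype(float)
    dx=(u-K[0,2])/K[0,0];dy=(v-K[1,2])/K[1,1];a,b=dx.copy(),dy.copy()
    for _ in range(20):
        q=1+f["k1"]*(a*a+b*b);a,b=dx/q,dy/q
    z=f["z_map"];T=np.array(f["extrinsics"])
    return np.stack([a*z,b*z,z],-1)@T[:3,:3].T+T[:3,3]
E
python3 - <<'E'
from h import *
import pickle
print(get_state())
for n in ("scene","side","wrist"):
    f=grab_frame(n); pickle.dump(f,open(n+"0.pkl","wb")); cv2.imwrite(f"pics/{n}0.png",f["img"]); print(n,np.round(f["extrinsics"],3).tolist(),f["k1"],np.array(f["intrinsics"]).tolist())
a=[cv2.imread(f"pics/{n}0.png") for n in("scene","side")]
cv2.imwrite("pics/scene0b.png",cv2.resize(a[0],(800,600),interpolation=cv2.INTER_CUBIC))
E
```

```text
pics
{'time_s': 0.0, 'joint_positions': array([-1.44500262e+00,  2.76569691e-01,  1.50614535e+00, -2.13760575e-05,
        1.36070408e+00, -1.20987674e-01]), 'joint_vel': array([-0.00013494, -0.00056848,  0.00094119,  0.00101257, -0.0013262 ,
        0.00031804]), 'tau': array([ 7.61883416e-05, -4.04581225e+01, -2.37226635e+01,  7.02237245e-02,
        3.44620727e-02, -1.41237470e-04]), 'ee_pos': array([ 0.14037516, -0.5569389 ,  0.17361437]), 'tcp_rot': array([ 9.92396333e-01,  1.23079987e-01, -1.26454645e-05, -9.13208729e-04]), 'ft_force': array([ 0.22497853,  0.6123825 , -0.23247563]), 'torque': array([ 0.03119573, -0.00898021,  0.03854786]), 'finger_force': 0.0, 'finger_gap': 0.09441596784167718}
scene [[0.677, 0.511, -0.53, 1.161], [0.736, -0.483, 0.474, -0.501], [-0.014, -0.711, -0.703, 0.791], [0.0, 0.0, 0.0, 1.0]] 0.017431521735431027 [[395.90991381935794, 0.0, 257.02120721336183], [0.0, 395.90991381935794, 187.53741811446463], [0.0, 0.0, 1.0]]
side [[-0.962, -0.19, 0.195, 0.366], [-0.272, 0.702, -0.659, 0.78], [-0.011, -0.687, -0.727, 0.975], [0.0, 0.0, 0.0, 1.0]] -0.11955841716809751 [[431.77126594575327, 0.0, 256.32303719559064], [0.0, 431.77126594575327, 192.73783730161003], [0.0, 0.0, 1.0]]
wrist [[0.245, -0.936, -0.253, 0.214], [-0.97, -0.237, -0.062, -0.539], [-0.002, 0.26, -0.966, 0.384], [0.0, 0.0, 0.0, 1.0]] -0.06893745533623158 [[292.4868889816256, 0.0, 253.8109364597024], [0.0, 292.4868889816256, 191.94157602675446], [0.0, 0.0, 1.0]]
```

View pics/scene0b.png

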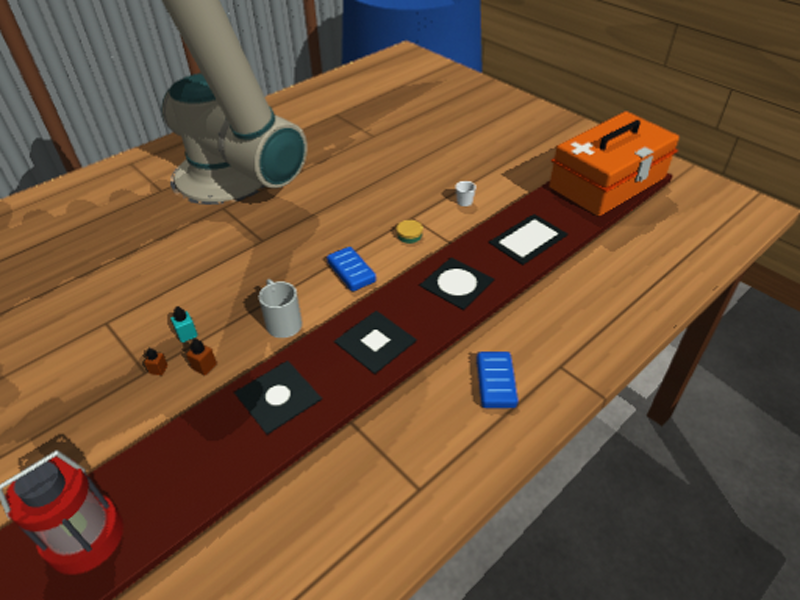

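View pics/side0.png

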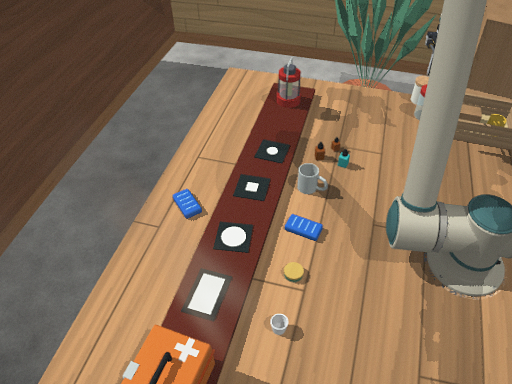

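Scene view (800x600 scale): mug at (280,308), tin at (409,231), medicine cup at (465,193). The mats run left to right as small circle (278,395), small square (375,340), large circle (457,282) and rectangle (528,238).
- **Bottle candidates:** amber at (154,361), amber at (200,357), turquoise at (183,325). Turquoise is excluded, and the amber one at (200,357) looks larger.
- **Ice pack candidates:** (351,268) and (497,378). The first is nearer the base.

Next I'll measure these and make a confirming crop.

Run:
```python
from h import *
import pickle
def comps(m,amin):
    n,l,s,c=cv2.connectedComponentsWithStats(m.astype(np.uint8)); return [(l==i,s[i,4],c[i]) for i in range(1,n) if s[i,4]>=amin]
for n in("scene","side"):
    f=pickle.load(open(n+"0.pkl","rb")); hsv=cv2.cvtColor(f["img"],cv2.COLOR_BGR2HSV); H,S,V=[hsv[...,i].astype(int) for i in range(3)]; W=world(f)
    inw=(W[...,0]>.15)&(W[...,0]<1)&(abs(W[...,1])<.45)
    print("==",n)
    print("white");
    for m,a,c in comps(inw&(S<60)&(V>140)&(abs(W[...,2]-.033)<.012)&(W[...,0]>.55)&(W[...,0]<.72),25):
        p=on_z(f,*c,.033); r=cv2.minAreaRect(np.argwhere(m)[:,::-1].astype(np.float32))
        P=np.array([on_z(f,x,y,.033)[:2] for y,x in np.argwhere(m)],np.float32); R=cv2.minAreaRect(P)
        print(a,c.round(1),"centroid",P.mean(0).round(4),"rect",np.round(R[0],4),np.round(R[1],4),R[2])
    print("blue")
    for m,a,c in comps(inw&(H>100)&(H<125)&(S>120)&(W[...,2]>.012),40):
        P=W[m]; P=P[abs(P[:,2]-np.median(P[:,2]))<.005]; R=cv2.minAreaRect(P[:,:2].astype(np.float32)); print(a,c.round(1),np.median(P,0).round(4),np.round(R[0],4),np.round(R[1],4),R[2])
    for nm,mm in (("orange/amber",(H<14)&(S>150)&(V<190)&(W[...,2]>.01)&(W[...,0]<.54)),("turq",(H>80)&(H<98)&(S>120)),("grey",(S<60)&(V>70)&(W[...,2]>.012)&(W[...,0]<.54)),("black",(V<50)&(W[...,2]>.02)&(W[...,0]<.54)),("tin",(H>18)&(H<35)&(S>120)&(W[...,2]>.013)&(W[...,0]<.54))):
        print(nm)
        for m,a,c in comps(inw&mm,15):
            P=W[m]; top=P[P[:,2]>np.percentile(P[:,2],97)-.006]
            print(a,c.round(1),"min",np.percentile(P,3,0).round(3),"max",np.percentile(P,97,0).round(3),"topmid",((top.min(0)+top.max(0))/2).round(3))
f=pickle.load(open("scene0.pkl","rb"))["img"]
g=pickle.load(open("side0.pkl","rb"))["img"]
cv2.imwrite("pics/crop1.png",np.hstack([cv2.resize(f[185:250,80:160],(400,325),interpolation=3),cv2.resize(g[130:210,290:370],(325,325),interpolation=3)]))
```

```text
== scene
white
443 [337.7 151.9] centroid [0.6441 0.2859] rect [0.6435 0.2869] [0.1041 0.0588] 88.55062103271484
329 [292.2 180.1] centroid [0.6354 0.0997] rect [0.6346 0.1   ] [0.067  0.0642] 46.535987854003906
143 [239.8 217.3] centroid [ 0.6389 -0.095 ] rect [ 0.6387 -0.0949] [0.0346 0.0343] 3.6935572624206543
156 [177.4 252.4] centroid [ 0.621  -0.2724] rect [ 0.6209 -0.2724] [0.0352 0.0336] 0.5919500589370728
blue
440 [224.4 170.4] [ 0.4635 -0.0023  0.0204] [ 0.46   -0.0013] [0.053  0.0987] 78.61459350585938
725 [317.6 241.9] [ 0.8189 -0.0018  0.0207] [0.8157 0.0018] [0.0522 0.0998] 46.75325393676758
orange/amber
187 [128.3 229.3] min [ 0.462 -0.334  0.012] max [ 0.486 -0.302  0.042] topmid [ 0.471 -0.319  0.042]
115 [ 99.3 232. ] min [ 0.42  -0.389  0.011] max [ 0.438 -0.361  0.034] topmid [ 0.427 -0.375  0.034]
turq
376 [179.8  97.8] min [ 0.225 -0.02   0.105] max [0.245 0.071 0.183] topmid [0.232 0.033 0.183]
15 [161.9  85.7] min [ 0.208 -0.028  0.195] max [ 0.224 -0.006  0.201] topmid [ 0.215 -0.017  0.199]
179 [117.7 209.8] min [ 0.379 -0.319  0.003] max [ 0.403 -0.293  0.0
[... 1860 characters left out ...]
43.2 160. ] min [ 0.372 -0.307  0.005] max [ 0.4   -0.284  0.046] topmid [ 0.387 -0.294  0.048]
grey
9281 [438.4 117.6] min [ 0.157 -0.092  0.148] max [0.233 0.086 0.65 ] topmid [ 0.2   -0.096  0.655]
592 [309.7 177.6] min [ 0.424 -0.199  0.016] max [ 0.508 -0.137  0.076] topmid [ 0.479 -0.168  0.074]
191 [278.8 321.9] min [0.435 0.3   0.013] max [0.47  0.337 0.042] topmid [0.453 0.319 0.04 ]
black
24 [320.1 145.8] min [ 0.461 -0.316  0.046] max [ 0.476 -0.306  0.064] topmid [ 0.468 -0.312  0.063]
25 [344.8 152.6] min [ 0.379 -0.304  0.048] max [ 0.392 -0.291  0.065] topmid [ 0.386 -0.3    0.064]
tin
276 [293.6 270.4] min [0.43  0.134 0.017] max [0.475 0.182 0.023] topmid [0.453 0.157 0.022]
```

View pics/crop1.png

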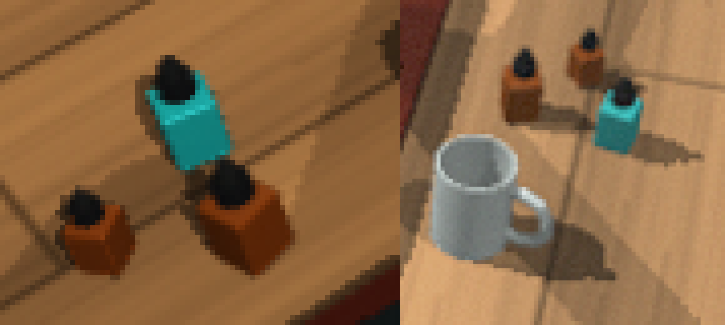

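Left crop: the amber bottle at (245,225) is clearly larger than the amber one at (98,235); heights are 66 mm and 50 mm. So the target bottle is at about (0.469,-0.315). The right crop shows the mug handle pointing roughly toward -x. I take the ice pack at (0.459,0.001), since the other is at x=0.815. I'll hover over the mug now.

Call:
arm_command(rows=[[[0,0,-4],[0,0,7]],[[0,0,-4],[0,0,7.1]],[[3.8,-4.7,0],[0,0,0]],[[3.8,-4.7,0],[0,0,0]],[[3.8,-4.7,0],[0,0,0]],[[3.8,-4.7,0],[0,0,0]]], fingers=-1)

```text
time_s: 0.75
ee_pos: [0.2668, -0.4003, 0.2543]
tcp_rot: [1.0, -0.0, 0.0, -0.0]
ft_force: [1.1, -0.3, -0.1]
finger_gap: 0.0942
finger_force: 0.0
```

Call:
arm_command(rows=[[[3.8,-4.7,0],[0,0,0]],[[3.8,-4.7,0],[0,0,0]],[[3.8,-4.7,0],[0,0,0]],[[3.8,-4.7,0],[0,0,0]],[[0,0,0],[0,0,0]],[[0,0,0],[0,0,0]]])

```text
time_s: 1.35
ee_pos: [0.392, -0.2455, 0.2543]
tcp_rot: [1.0, 0.002, -0.0, 0.0]
ft_force: [0.3, -0.5, 0.6]
finger_gap: 0.094
finger_force: 0.0
```

```bash
cat >> h.py <<'E'
def snap(tag):
    import pickle
    f=grab_frame("wrist"); pickle.dump(f,open(tag+".pkl","wb")); cv2.imwrite(f"pics/{tag}.png",f["img"]); return f
def go(x,y,z,psi=None):
    s=get_state(); q=s["tcp_rot"]; p=s["ee_pos"]; c=2*np.degrees(np.arctan2(q[1],q[0])); c=(c+180)%360-180
    psi=c if psi is None else psi; a=np.radians(psi); d=np.array([x,y,z])-p
    dx=d[0]*np.cos(a)+d[1]*np.sin(a); dy=d[0]*np.sin(a)-d[1]*np.cos(a)
    print("t",s["time_s"],"pos",p.round(4),"psi",round(c,2),"q",np.round(q,4),"| turn rz",round((c-psi+180)%360-180,2),"then dx dy dz cm",np.round([dx*100,dy*100,-d[2]*100],2))
E
python3 - <<'E'
from h import *
f=snap("w1"); W=world(f); hsv=cv2.cvtColor(f["img"],cv2.COLOR_BGR2HSV)
np.set_printoptions(precision=4,suppress=True)
m=(W[...,2]>.071)&(W[...,2]<.085)&(f["z_map"]>0)&(np.hypot(W[...,0]-.48,W[...,1]+.17)<.06)
P=W[m][:,:2]; print("rim",len(P),cv2.minEnclosingCircle(P.astype(np.float32)))
c,_=cv2.minEnclosingCircle(P.astype(np.float32))
m=(W[...,2]>.015)&(W[...,2]<.07)&(np.hypot(W[...,0]-c[0],W[...,1]-c[1])<.075)&(np.hypot(W[...,0]-c[0],W[...,1]-c[1])>.045)
P=W[m]; print("handle",len(P),P.mean(0),np.degrees(np.arctan2(*(P[:,:2].mean(0)-c)[::-1])))
m=(W[...,2]>.034)&(W[...,2]<.048)&(np.hypot(W[...,0]-.469,W[...,1]+.315)<.035)
P=W[m][:,:2]; print("bottle shoulder",len(P),cv2.minAreaRect(P.astype(np.float32)),P.mean(0))
m=(W[...,2]>.050)&(np.hypot(W[...,0]-.469,W[...,1]+.315)<.035); P=W[m]; print("cap",len(P),(P.min(0)+P.max(0))/2, P[:,2].max())
E
```

```text
rim 392 ((0.4814036786556244, -0.16850212216377258), 0.031401146203279495)
handle 377 [ 0.4996 -0.163   0.0361] 16.891875468392442
bottle shoulder 275 ((0.46898749470710754, -0.31603431701660156), (0.03019368276000023, 0.030121857300400734), 17.685617446899414) [ 0.4691 -0.3141]
cap 183 [ 0.4687 -0.3158  0.0596] 0.06851998267747839
```

View pics/w1.png

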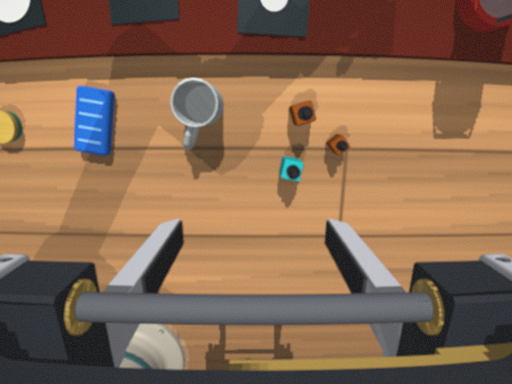

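The wrist view (up is +x, left is +y) shows the mug rim at (195,100) with the handle at (190,135) pointing to -x. The large amber bottle is at (303,112), turquoise at (292,170), the small amber at (339,146), and the near ice pack at (94,120). I'll grasp the mug with the fingers closing along y.

```bash
python3 -c "
from h import *; import pickle
f=pickle.load(open('w1.pkl','rb'))
for p in [(190,138),(189,145)]: print(on_z(f,*p,.04))
go(.4812,-.1685,.028,0)"
```

```text
[ 0.4331137  -0.15392495  0.04      ]
[ 0.42306441 -0.15199032  0.04      ]
t 1.4 pos [ 0.3914 -0.2465  0.2543] psi 0.1 q [ 1.e+00  9.e-04 -5.e-04  3.e-04] | turn rz 0.1 then dx dy dz cm [ 8.98 -7.8  22.63]
```

Call:
arm_command(rows=[[[0,0,0],[0,0,8]],[[0,0,0],[0,0,8]],[[2.2,-3.3,3],[0,0,0]],[[2.2,-3.3,3],[0,0,0]],[[2.1,-3.4,3],[0,0,0]],[[0,0,0],[0,0,0]]])

```text
time_s: 2.0
ee_pos: [0.4809, -0.1661, 0.1601]
tcp_rot: [0.99, -0.138, -0.003, -0.002]
ft_force: [0.0, -0.3, -1.0]
finger_gap: 0.0941
finger_force: 0.0
```

Run:
```python
from h import *
f=snap("w2"); W=world(f)
m=(W[...,2]>.071)&(W[...,2]<.082)&(np.hypot(W[...,0]-.48,W[...,1]+.17)<.05)
print("rim",m.sum(),cv2.minEnclosingCircle(W[m][:,:2].astype(np.float32)))
go(.4812,-.1685,.028,-16)
```

```text
rim 556 ((0.48202261328697205, -0.16813573241233826), 0.031004618853330612)
t 2.05 pos [ 0.4805 -0.1682  0.1621] psi -15.95 q [ 9.903e-01 -1.387e-01 -2.600e-03 -6.000e-04] | turn rz 0.05 then dx dy dz cm [ 0.07  0.02 13.41]
```

Call:
arm_command(rows=[[[0.1,0,4],[0,0,0]],[[0,0,4],[0,0,0]],[[0,0,3],[0,0,0]],[[0,0,2.4],[0,0,0]],[[0,0,0],[0,0,0]]])

```text
time_s: 2.55
ee_pos: [0.4796, -0.1697, 0.0286]
tcp_rot: [0.99, -0.14, -0.003, -0.0]
ft_force: [-0.1, -0.4, 0.5]
finger_gap: 0.0942
finger_force: 0.0
```

Call:
arm_command(rows=[[[0,0,0],[0,0,0]],[[0,0,0],[0,0,0]],[[0,0,0],[0,0,0]],[[0,0,0],[0,0,0]],[[0,0,0],[0,0,0]],[[0,0,0],[0,0,0]],[[0,0,0],[0,0,0]]], fingers=1, force=15)

```text
time_s: 3.25
ee_pos: [0.4833, -0.1687, 0.0313]
tcp_rot: [0.99, -0.139, 0.001, 0.0]
ft_force: [-0.1, 0.1, 5.2]
finger_gap: 0.0602
finger_force: 15.0
```

Call:
arm_command(rows=[[[0,0,-2],[0,0,0]],[[0,0,-4],[0,0,0]],[[0,0,-4],[0,0,0]],[[0.6,-2.5,0],[0,0,0]],[[1,-4,0],[0,0,0]],[[1,-4,0],[0,0,0]],[[1,-4,0],[0,0,0]],[[1,-4,0],[0,0,0]]])

```text
time_s: 4.05
ee_pos: [0.578, -0.0015, 0.13]
tcp_rot: [0.99, -0.139, -0.0, 0.0]
ft_force: [0.3, -0.6, -1.8]
finger_gap: 0.0604
finger_force: 15.0
```

Call:
arm_command(rows=[[[1,-4,0],[0,0,0]],[[1,-4,0],[0,0,0]],[[0.7,-2.5,0],[0,0,0]],[[0,0,0],[0,0,0]],[[0,0,0],[0,0,0]]])

```text
time_s: 4.55
ee_pos: [0.6318, 0.0906, 0.1295]
tcp_rot: [0.99, -0.138, -0.001, 0.001]
ft_force: [0.5, -0.3, -0.9]
finger_gap: 0.06
finger_force: 15.0
```

Run:
```python
from h import *
for i in range(1):
    f=snap("w3"); W=world(f)
    s=get_state()["ee_pos"]
    m=(W[...,2]>s[2]+.035)&(W[...,2]<s[2]+.055)&(np.hypot(W[...,0]-s[0],W[...,1]-s[1])<.034)
    print("rim",m.sum(),cv2.minEnclosingCircle(W[m][:,:2].astype(np.float32)),np.median(W[m][:,2]))
go(.6355,.100,.0625,-16); print(get_state()["finger_gap"],get_state()["ft_force"])
```

```text
rim 2478 ((0.6323737502098083, 0.08960706740617752), 0.03378089889883995) 0.17261529132372935
t 4.6 pos [0.6316 0.0899 0.1297] psi -15.94 q [ 9.903e-01 -1.386e-01 -1.000e-03  6.000e-04] | turn rz 0.06 then dx dy dz cm [ 0.09 -1.08  6.72]
0.06054252520427254 [-0.6610944  -0.75906881 -0.42983977]
```

View pics/w3.png

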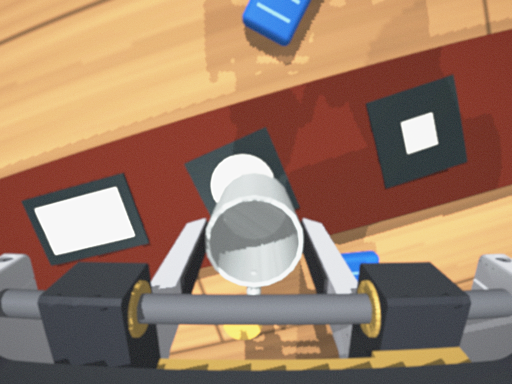

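The mug is upright in the grip over the circle mat at (240,180), 11 mm short in y. I'll correct that and lower slowly.

Call:
arm_command(rows=[[[0.1,-1.1,0],[0,0,0]],[[0,0,3],[0,0,0]],[[0,0,2],[0,0,0]],[[0,0,1],[0,0,0]],[[0,0,0.3],[0,0,0]],[[0,0,0.2],[0,0,0]],[[0,0,0],[0,0,0]]])

```text
time_s: 5.3
ee_pos: [0.6373, 0.1005, 0.0663]
tcp_rot: [0.99, -0.139, 0.001, -0.0]
ft_force: [0.6, 0.0, -1.4]
finger_gap: 0.0604
finger_force: 15.0
```

Call:
arm_command(rows=[[[0,0,0.1],[0,0,0]],[[0,0,0],[0,0,0]],[[0,0,0],[0,0,0]]])

```text
time_s: 5.6
ee_pos: [0.6369, 0.1007, 0.0649]
tcp_rot: [0.99, -0.139, 0.0, -0.0]
ft_force: [-1.1, -0.3, -0.8]
finger_gap: 0.0601
finger_force: 15.0
```

Call:
arm_command(rows=[[[0,0,0.1],[0,0,0]],[[0,0,0],[0,0,0]],[[0,0,0],[0,0,0]]])

```text
time_s: 5.9
ee_pos: [0.6368, 0.1007, 0.0644]
tcp_rot: [0.99, -0.139, 0.0, -0.0]
ft_force: [-1.3, 0.1, 6.2]
finger_gap: 0.0607
finger_force: 15.0
```

Call:
arm_command(rows=[[[0,0,0],[0,0,0]],[[0,0,0],[0,0,0]],[[0,0,0],[0,0,0]],[[0,0,0],[0,0,0]],[[0,0,0],[0,0,0]]], fingers=-1)

```text
time_s: 6.4
ee_pos: [0.6365, 0.1006, 0.0632]
tcp_rot: [0.99, -0.139, -0.0, 0.0]
ft_force: [-0.3, -0.3, 0.1]
finger_gap: 0.0937
finger_force: 0.0
```

Call:
arm_command(rows=[[[0,0,-2],[0,0,0]],[[0,0,-4],[0,0,0]],[[0,0,-4],[0,0,-8]],[[0,0,-4],[0,0,-8]],[[-2.6,-3.1,0],[0,0,0]],[[-2.6,-3.1,0],[0,0,0]],[[-2.6,-3.1,0],[0,0,0]],[[-2.6,-3.1,0],[0,0,0]]])

```text
time_s: 7.2
ee_pos: [0.5315, 0.2255, 0.2035]
tcp_rot: [1.0, 0.0, 0.0, -0.0]
ft_force: [-0.1, -0.6, -0.0]
finger_gap: 0.0942
finger_force: 0.0
```

Call:
arm_command(rows=[[[-2.6,-3.1,0],[0,0,0]],[[-2.6,-3.1,0],[0,0,0]],[[-2.6,-3.1,0],[0,0,0]],[[0,0,0],[0,0,0]],[[0,0,0],[0,0,0]]])

```text
time_s: 7.7
ee_pos: [0.4541, 0.3179, 0.2035]
tcp_rot: [1.0, 0.001, 0.0, 0.0]
ft_force: [0.5, -0.5, 0.1]
finger_gap: 0.0939
finger_force: 0.0
```

Run:
```python
from h import *
f=snap("w4"); W=world(f)
m=(W[...,2]>.034)&(W[...,2]<.05)&(np.hypot(W[...,0]-.453,W[...,1]-.318)<.035)
c,r=cv2.minEnclosingCircle(W[m][:,:2].astype(np.float32)); print("rim",m.sum(),c,r)
go(c[0],c[1],.012,0)
g=grab_frame("scene"); W=world(g); cv2.imwrite("pics/s1.png",g["img"])
m=(W[...,2]>.104)&(W[...,2]<.115)&(np.hypot(W[...,0]-.635,W[...,1]-.1)<.05); print("mug",m.sum(),cv2.minEnclosingCircle(W[m][:,:2].astype(np.float32)))
```

```text
rim 230 (0.4526412785053253, 0.3187069594860077) 0.020758680999279022
t 7.75 pos [0.4548 0.3173 0.2035] psi 0.07 q [1.e+00 6.e-04 4.e-04 4.e-04] | turn rz 0.07 then dx dy dz cm [-0.22 -0.14 19.15]
mug 69 ((0.6349319815635681, 0.10119703412055969), 0.03223629668354988)
```

Call:
arm_command(rows=[[[-0.2,-0.1,4],[0,0,0]],[[0,0,4],[0,0,0]],[[0,0,4],[0,0,0]],[[0,0,4],[0,0,0]],[[0,0,3],[0,0,0]],[[0,0,0.4],[0,0,0]],[[0,0,0],[0,0,0]]])

```text
time_s: 8.5
ee_pos: [0.4531, 0.3176, 0.009]
tcp_rot: [1.0, -0.0, -0.001, 0.0]
ft_force: [0.4, 0.1, -0.4]
finger_gap: 0.094
finger_force: 0.0
```

Call:
arm_command(rows=[[[0,0,0],[0,0,0]],[[0,0,0],[0,0,0]],[[0,0,0],[0,0,0]],[[0,0,0],[0,0,0]],[[0,0,0],[0,0,0]],[[0,0,0],[0,0,0]],[[0,0,0],[0,0,0]],[[0,0,0],[0,0,0]]], fingers=1, force=6)

```text
time_s: 9.3
ee_pos: [0.4526, 0.3187, 0.0096]
tcp_rot: [1.0, 0.0, 0.0, -0.0]
ft_force: [0.5, 0.2, 1.4]
finger_gap: 0.0332
finger_force: 0.7
```

Call:
arm_command(rows=[[[0,0,0],[0,0,0]],[[0,0,0],[0,0,0]],[[0,0,0],[0,0,0]]])

```text
time_s: 9.6
ee_pos: [0.4524, 0.3185, 0.0093]
tcp_rot: [1.0, 0.0, -0.0, 0.0]
ft_force: [-0.6, -0.0, 1.0]
finger_gap: 0.0092
finger_force: 0.0
```

Run:
```python
from h import *
f=snap("w5"); W=world(f)
g=grab_frame("side"); 
cv2.imwrite("pics/w5b.png",np.hstack([cv2.resize(f["img"][180:384,150:360],(400,388)),cv2.resize(g["img"][270:380,220:330],(388,388),interpolation=3)]))
s=get_state(); print(s["finger_gap"],s["finger_force"],s["ft_force"])
```

```text
0.0019225747850465718 0.0 [-0.27644367  0.25120832 -0.37633357]
```

View pics/w5b.png

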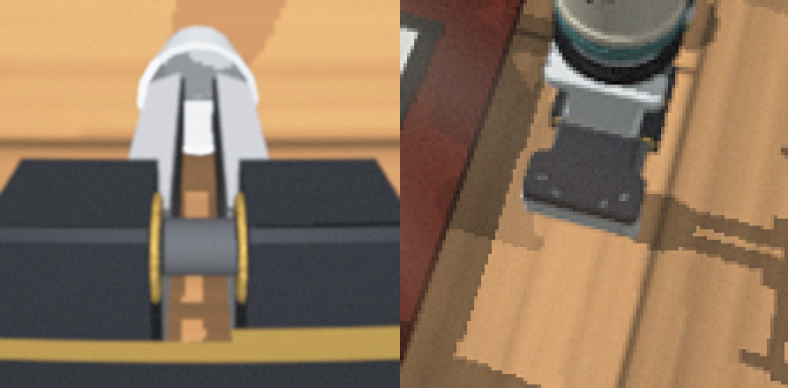

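The cup slipped out of the closing fingers and now stands just ahead of them (+x), seen at (198,80) in the left crop. I'll lift clear with the fingers shut and look again.

Call:
arm_command(rows=[[[-0.5,0,0],[0,0,0]],[[-0.5,0,-1],[0,0,0]],[[0,0,-3],[0,0,0]],[[0,0,-4],[0,0,0]],[[0,0,-4],[0,0,0]],[[0,0,0],[0,0,0]]])

```text
time_s: 10.3
ee_pos: [0.4458, 0.3207, 0.1359]
tcp_rot: [1.0, 0.001, 0.005, -0.003]
ft_force: [0.4, -0.3, -0.1]
finger_gap: 0.0003
finger_force: 0.0
```

Call:
arm_command(rows=[[[0,0,0],[0,0,0]],[[0,0,0],[0,0,0]],[[0,0,0],[0,0,0]],[[0,0,0],[0,0,0]],[[0,0,0],[0,0,0]],[[0,0,0],[0,0,0]]], fingers=-1)

```text
time_s: 10.9
ee_pos: [0.4423, 0.3184, 0.1289]
tcp_rot: [1.0, 0.0, -0.0, 0.0]
ft_force: [-0.5, 0.3, 0.6]
finger_gap: 0.0453
finger_force: 0.0
```

Run:
```python
from h import *
f=snap("w6"); W=world(f)
m=(W[...,2]>.034)&(W[...,2]<.05)&(np.hypot(W[...,0]-.463,W[...,1]-.318)<.06)
c,r=cv2.minEnclosingCircle(W[m][:,:2].astype(np.float32)); print("rim",m.sum(),c,r)
m=(W[...,2]>.015)&(W[...,2]<.08)&(np.hypot(W[...,0]-.463,W[...,1]-.318)<.06);print(W[m].min(0),W[m].max(0))
go(c[0],c[1],.012,0)
```

```text
rim 360 (0.4525262117385864, 0.3186172544956207) 0.020899886265397072
[0.4325047  0.29774375 0.01501511] [0.47329611 0.33867716 0.0418993 ]
t 10.95 pos [0.4423 0.3184 0.129 ] psi 0.04 q [ 1.e+00  3.e-04 -4.e-04  2.e-04] | turn rz 0.04 then dx dy dz cm [ 1.02 -0.02 11.7 ]
```

View pics/w6.png

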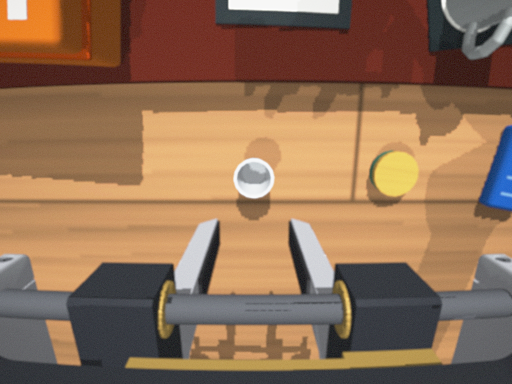

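The cup stands upright at its original spot, (254,178), so it didn't move. Before retrying I'll check the depth map from while the fingers were shut.

Run:
```python
from h import *; import pickle
f=pickle.load(open("w5.pkl","rb")); W=world(f)
hsv=cv2.cvtColor(f["img"],cv2.COLOR_BGR2HSV)
for u in (235,254,272):
    print(u,[(v,tuple(W[v,u].round(3)),tuple(int(t) for t in hsv[v,u,1:])) for v in range(190,275,6)])
m=(W[...,2]>.034)&(W[...,2]<.075)&(np.hypot(W[...,0]-.463,W[...,1]-.318)<.06)&(hsv[...,1]<40)&(hsv[...,2]>190)
P=W[m];print(len(P),P.min(0),P.max(0),np.median(P,0))
```

```text
235 [(190, (np.float64(0.47), np.float64(0.333), np.float64(0.0)), (119, 235)), (196, (np.float64(0.466), np.float64(0.333), np.float64(0.0)), (119, 235)), (202, (np.float64(0.461), np.float64(0.333), np.float64(0.0)), (114, 233)), (208, (np.float64(0.469), np.float64(0.33), np.float64(0.039)), (9, 239)), (214, (np.float64(0.453), np.float64(0.332), np.float64(0.006)), (15, 154)), (220, (np.float64(0.449), np.float64(0.332), np.float64(0.01)), (8, 158)), (226, (np.float64(0.462), np.float64(0.329), np.float64(0.054)), (10, 219)), (232, (np.float64(0.462), np.float64(0.329), np.float64(0.064)), (6, 217)), (238, (np.float64(0.462), np.float64(0.328), np.float64(0.072)), (6, 218)), (244, (np.float64(0.462), np.float64(0.328), np.float64(0.08)), (8, 217)), (250, (np.float64(0.462), np.float64(0.327), np.float64(0.086)), (6, 219)), (256, (np.float64(0.462), np.float64(0.327), np.float64(0.093)), (8, 217)), (262, (np.float64(0.462), np.float64(0.327), np.float64(0.099)), (5, 217)), (268, (np.float64(0.462), np.float64(0.326), np.float64(0.105)), (9, 218)), (274, (np.float64(0.462), np.floa
[... 1751 characters left out ...]
64(0.462), np.float64(0.307), np.float64(0.064)), (5, 217)), (238, (np.float64(0.463), np.float64(0.308), np.float64(0.073)), (6, 218)), (244, (np.float64(0.462), np.float64(0.308), np.float64(0.079)), (7, 220)), (250, (np.float64(0.462), np.float64(0.309), np.float64(0.087)), (7, 219)), (256, (np.float64(0.462), np.float64(0.309), np.float64(0.092)), (7, 218)), (262, (np.float64(0.462), np.float64(0.31), np.float64(0.098)), (8, 218)), (268, (np.float64(0.462), np.float64(0.31), np.float64(0.104)), (9, 219)), (274, (np.float64(0.462), np.float64(0.31), np.float64(0.109)), (11, 218))]
1209 [0.43144533 0.29784755 0.03402151] [0.47305434 0.33912228 0.07491326] [0.4621448  0.31846192 0.04987927]
```

The fingers went through the thin wall while closing at full speed. I'll retry from a nearly matching opening, closing in small steps with the pads at rim height.

Call:
arm_command(rows=[[[1,0,3],[0,0,0]],[[0,0,3],[0,0,0]],[[0,0,0],[0,0,0]],[[0,0,2],[0,0,0]],[[0,0,2],[0,0,0]],[[0,0,1.2],[0,0,0]],[[0,0,0],[0,0,0]]], fingers=-0.08, force=5)

```text
time_s: 11.65
ee_pos: [0.4517, 0.3181, 0.0168]
tcp_rot: [1.0, 0.0, -0.001, 0.001]
ft_force: [0.0, -0.0, -0.6]
finger_gap: 0.0508
finger_force: 0.0
```

Call:
arm_command(rows=[[[0,0,0],[0,0,0]],[[0,0,0],[0,0,0]],[[0,0,0],[0,0,0]]], fingers=0.08)

```text
time_s: 11.95
ee_pos: [0.4532, 0.3189, 0.0184]
tcp_rot: [1.0, 0.0, 0.001, -0.0]
ft_force: [-0.1, 0.2, 0.0]
finger_gap: 0.0434
finger_force: 0.0
```

Call:
arm_command(rows=[[[0,0,0],[0,0,0]],[[0,0,0],[0,0,0]],[[0,0,0],[0,0,0]]], fingers=0.14)

```text
time_s: 12.25
ee_pos: [0.4525, 0.3185, 0.0176]
tcp_rot: [1.0, 0.0, 0.0, -0.0]
ft_force: [0.2, 0.3, 0.1]
finger_gap: 0.0401
finger_force: 0.0
```

Call:
arm_command(rows=[[[0,0,0],[0,0,0]],[[0,0,0],[0,0,0]],[[0,0,0],[0,0,0]]], fingers=0.2)

```text
time_s: 12.55
ee_pos: [0.4524, 0.3185, 0.0174]
tcp_rot: [1.0, 0.0, -0.0, 0.0]
ft_force: [0.5, 0.4, 0.4]
finger_gap: 0.0376
finger_force: 0.0
```

Call:
arm_command(rows=[[[0,0,0],[0,0,0]],[[0,0,0],[0,0,0]],[[0,0,0],[0,0,0]]], fingers=0.26)

```text
time_s: 12.85
ee_pos: [0.4525, 0.3185, 0.0174]
tcp_rot: [1.0, 0.0, 0.0, 0.0]
ft_force: [-0.2, 0.1, -0.5]
finger_gap: 0.0348
finger_force: 0.0
```

Run:
```python
from h import *
f=snap("w7"); cv2.imwrite("pics/w7b.png",cv2.resize(f["img"][170:300,170:340],(680,520),interpolation=3)); W=world(f)
s=get_state(); print(s["finger_gap"],s["finger_force"])
```

```text
0.03469616641797491 0.0
```

View pics/w7b.png

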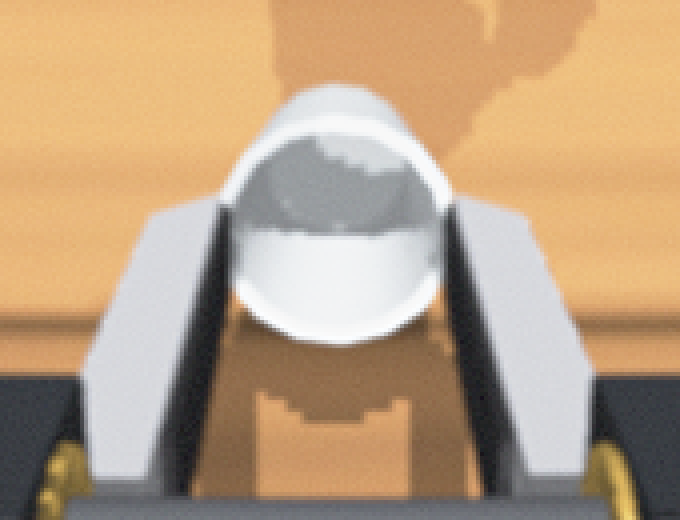

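The crop shows the pads at (220,240) and (450,240) overlapping the rim with no force, so the contact surface is narrower than drawn. I'll go lower and keep closing slowly.

Call:
arm_command(rows=[[[0,0,0.5],[0,0,0]],[[0,0,0.5],[0,0,0]],[[0,0,0],[0,0,0]],[[0,0,0],[0,0,0]]])

```text
time_s: 13.3
ee_pos: [0.4529, 0.3187, 0.0093]
tcp_rot: [1.0, 0.0, 0.001, -0.0]
ft_force: [-2.4, -1.2, 14.2]
finger_gap: 0.0346
finger_force: 7.2
```

Call:
arm_command(rows=[[[0,0,0],[0,0,0]],[[0,0,0],[0,0,0]],[[0,0,0],[0,0,0]]], fingers=0.3)

```text
time_s: 13.6
ee_pos: [0.4531, 0.3189, 0.0093]
tcp_rot: [1.0, 0.0, 0.001, -0.0]
ft_force: [-2.3, -1.0, 14.0]
finger_gap: 0.0329
finger_force: 6.9
```

Call:
arm_command(rows=[[[0,0,0],[0,0,0]],[[0,0,0],[0,0,0]],[[0,0,0],[0,0,0]]], fingers=0.34)

```text
time_s: 13.9
ee_pos: [0.4533, 0.3195, 0.0092]
tcp_rot: [1.0, 0.0, 0.001, -0.001]
ft_force: [-1.2, 0.3, 13.1]
finger_gap: 0.0309
finger_force: 6.2
```

Something solid sits at z of about 9 mm and is about 33 mm wide, while the upper wall offers no contact. I'll grip the foot instead: lift, open to 50 mm, lower to about 2-3 mm, then close.

Call:
arm_command(rows=[[[0,0,-1],[0,0,0]],[[0,0,-1],[0,0,0]],[[0,0,0],[0,0,0]],[[0,0,0],[0,0,0]],[[0,0,0],[0,0,0]]], fingers=-0.06)

```text
time_s: 14.4
ee_pos: [0.4521, 0.3183, 0.027]
tcp_rot: [1.0, 0.0, -0.0, 0.0]
ft_force: [-0.0, 0.8, -0.0]
finger_gap: 0.05
finger_force: 0.0
```

Call:
arm_command(rows=[[[0,0,1],[0,0,0]],[[0,0,1],[0,0,0]],[[0,0,0.5],[0,0,0]],[[0,0,0],[0,0,0]],[[0,0,0],[0,0,0]]])

```text
time_s: 14.9
ee_pos: [0.4523, 0.3184, 0.002]
tcp_rot: [1.0, 0.0, -0.0, 0.0]
ft_force: [0.4, 0.1, -0.8]
finger_gap: 0.0495
finger_force: 0.0
```

Call:
arm_command(rows=[[[0,0,0],[0,0,0]],[[0,0,0],[0,0,0]],[[0,0,0],[0,0,0]],[[0,0,0],[0,0,0]]], fingers=0.2)

```text
time_s: 15.3
ee_pos: [0.4526, 0.3186, 0.0026]
tcp_rot: [1.0, 0.0, 0.0, -0.0]
ft_force: [0.7, -0.4, 0.7]
finger_gap: 0.0415
finger_force: 5.0
```

Call:
arm_command(rows=[[[0,0,-0.5],[0,0,0]],[[0,0,-1],[0,0,0]],[[0,0,-2],[0,0,0]],[[0,0,-3],[0,0,0]],[[0,0,0],[0,0,0]],[[0,0,0],[0,0,0]]])

```text
time_s: 15.9
ee_pos: [0.453, 0.3188, 0.0685]
tcp_rot: [1.0, 0.0, 0.001, -0.0]
ft_force: [-0.1, -0.7, -0.3]
finger_gap: 0.0413
finger_force: 5.0
```

Run:
```python
from h import *
f=snap("w8"); W=world(f); s=get_state(); p=s["ee_pos"]
hsv=cv2.cvtColor(f["img"],cv2.COLOR_BGR2HSV)
m=(hsv[...,1]<40)&(hsv[...,2]>225)&(np.hypot(W[...,0]-p[0],W[...,1]-p[1])<.03)&(W[...,2]<p[2]+.06)
P=W[m];print(len(P),P.min(0),P.max(0)); print(cv2.minEnclosingCircle(P[P[:,2]>P[:,2].max()-.006][:,:2].astype(np.float32)),p,s["finger_gap"],s["finger_force"])
```

```text
1892 [0.43141958 0.29413462 0.0684887 ] [0.47329455 0.34165784 0.12352095]
((0.4622670114040375, 0.3416578471660614), 9.999999747378752e-05) [0.45217048 0.31838404 0.06752262] 0.04142334812052879 5.0000252650352195
```

The cup is lifted (41 mm gap, 5 N held). I'll carry it high to the small-circle mat.

Call:
arm_command(rows=[[[0,0,-4],[0,0,0]],[[0,0,-4],[0,0,0]],[[0,0,-2],[0,0,0]],[[0.6,2.1,0],[0,0,0]],[[1.2,4.2,0],[0,0,0]],[[1.2,4.2,0],[0,0,0]],[[1.2,4.2,0],[0,0,0]],[[1.2,4.2,0],[0,0,0]]])

```text
time_s: 16.75
ee_pos: [0.5058, 0.1279, 0.1661]
tcp_rot: [1.0, 0.001, -0.001, 0.0]
ft_force: [0.8, 0.6, -0.4]
finger_gap: 0.0414
finger_force: 5.0
```

Call:
arm_command(rows=[[[1.2,4.2,0],[0,0,0]],[[1.2,4.2,0],[0,0,0]],[[1.2,4.2,0],[0,0,0]],[[1.2,4.2,0],[0,0,0]],[[1.2,4.2,0],[0,0,0]],[[1.2,4.2,0],[0,0,0]],[[1.2,4.2,0],[0,0,0]],[[1.2,4.2,0],[0,0,0]]])

```text
time_s: 17.55
ee_pos: [0.6022, -0.2078, 0.1658]
tcp_rot: [1.0, 0.0, -0.001, -0.001]
ft_force: [0.3, 1.0, 1.0]
finger_gap: 0.0413
finger_force: 5.0
```

Call:
arm_command(rows=[[[1.2,4.2,0],[0,0,0]],[[0.6,2.3,0],[0,0,0]],[[0,0,0],[0,0,0]],[[0,0,0],[0,0,0]],[[0,0,0],[0,0,0]]])

```text
time_s: 18.05
ee_pos: [0.6202, -0.2697, 0.1668]
tcp_rot: [1.0, 0.001, -0.001, -0.001]
ft_force: [0.3, 0.2, -0.4]
finger_gap: 0.0414
finger_force: 5.0
```

Run:
```python
from h import *
go(.621,-.2722,.0365,0); f=snap("w9"); s=get_state(); print(s["ee_pos"],s["finger_gap"],s["finger_force"])
```

```text
t 18.05 pos [ 0.6202 -0.2697  0.1668] psi 0.09 q [ 1.e+00  8.e-04 -8.e-04 -8.e-04] | turn rz 0.09 then dx dy dz cm [ 0.08  0.25 13.03]
[ 0.62038621 -0.26964847  0.16717045] 0.04109088033845156 5.000028056383599
```

View pics/w9.png

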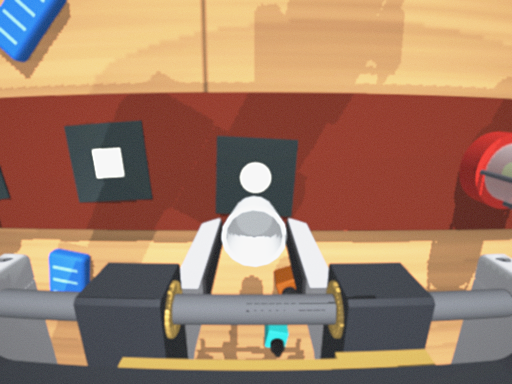

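The cup hangs upright at (254,232), just above the small circle at (255,178). I'll correct by 2.5 mm and lower.

Call:
arm_command(rows=[[[0.1,0.25,4],[0,0,0]],[[0,0,4],[0,0,0]],[[0,0,3],[0,0,0]],[[0,0,1.2],[0,0,0]],[[0,0,0.6],[0,0,0]],[[0,0,0],[0,0,0]],[[0,0,0],[0,0,0]]])

```text
time_s: 18.8
ee_pos: [0.6232, -0.2742, 0.0413]
tcp_rot: [1.0, 0.001, 0.001, 0.001]
ft_force: [-0.5, 0.4, -0.5]
finger_gap: 0.0412
finger_force: 5.0
```

Call:
arm_command(rows=[[[0,0,0.2],[0,0,0]],[[0,0,0],[0,0,0]],[[0,0,0],[0,0,0]]])

```text
time_s: 19.1
ee_pos: [0.6221, -0.2741, 0.0381]
tcp_rot: [1.0, 0.0, 0.0, 0.0]
ft_force: [-0.7, 0.4, -0.1]
finger_gap: 0.0416
finger_force: 5.0
```

Call:
arm_command(rows=[[[0,0,0.1],[0,0,0]],[[0,0,0],[0,0,0]],[[0,0,0],[0,0,0]]])

```text
time_s: 19.4
ee_pos: [0.6218, -0.2739, 0.0364]
tcp_rot: [1.0, 0.0, -0.0, 0.0]
ft_force: [-0.2, 0.4, 0.1]
finger_gap: 0.0414
finger_force: 5.0
```

Call:
arm_command(rows=[[[-0.05,-0.15,0],[0,0,0]],[[0,0,0.1],[0,0,0]],[[0,0,0],[0,0,0]],[[0,0,0],[0,0,0]]])

```text
time_s: 19.8
ee_pos: [0.6214, -0.2722, 0.0356]
tcp_rot: [1.0, 0.0, 0.0, -0.0]
ft_force: [0.1, 0.0, 1.6]
finger_gap: 0.0415
finger_force: 5.0
```

Call:
arm_command(rows=[[[0,0,0.05],[0,0,0]],[[0,0,0],[0,0,0]],[[0,0,0],[0,0,0]]])

```text
time_s: 20.1
ee_pos: [0.6214, -0.2722, 0.0355]
tcp_rot: [1.0, 0.0, 0.0, 0.0]
ft_force: [-0.8, 1.8, 5.5]
finger_gap: 0.0415
finger_force: 5.0
```

Call:
arm_command(rows=[[[0,0,0],[0,0,0]],[[0,0,0],[0,0,0]],[[0,0,0],[0,0,0]],[[0,0,-1],[0,0,0]],[[0,0,-3],[0,0,0]],[[0,0,-4],[0,0,5]],[[0,0,-4],[0,0,5]],[[0,0,-4],[0,0,0]]], fingers=-0.4)

```text
time_s: 20.9
ee_pos: [0.6213, -0.2723, 0.1972]
tcp_rot: [0.996, -0.088, 0.0, 0.0]
ft_force: [1.6, 0.4, 0.1]
finger_gap: 0.0659
finger_force: 0.0
```

Call:
arm_command(rows=[[[-3,-3.4,0],[0,0,0]],[[-3,-3.4,0],[0,0,0]],[[-3,-3.4,0],[0,0,0]],[[-3,-3.4,0],[0,0,0]],[[-3,-3.4,0],[0,0,0]],[[-3,-3.4,0],[0,0,0]],[[-2.7,-3.6,0],[0,0,0]],[[0,0,0],[0,0,0]]], fingers=-1)

```text
time_s: 21.7
ee_pos: [0.4558, 0.0039, 0.196]
tcp_rot: [0.996, -0.085, -0.0, -0.001]
ft_force: [0.8, -0.6, -1.0]
finger_gap: 0.0937
finger_force: 0.0
```

Run:
```python
from h import *
f=snap("w10"); W=world(f)
hsv=cv2.cvtColor(f["img"],cv2.COLOR_BGR2HSV)
m=(W[...,2]>.018)&(W[...,2]<.027)&(np.hypot(W[...,0]-.459,W[...,1]-.001)<.075)&(hsv[...,0]>95)&(hsv[...,0]<125)
R=cv2.minAreaRect(W[m][:,:2].astype(np.float32)); print(R,W[m].mean(0))
n,l,s,c=cv2.connectedComponentsWithStats(((hsv[...,0]>100)&(hsv[...,0]<125)&(hsv[...,1]>110)).astype(np.uint8)); i=1+s[1:,4].argmax(); print(s[i],c[i],on_z(f,*c[i],.022))
a=R[2] if R[1][0]>R[1][1] else R[2]-90
print("long az",a); go(R[0][0],R[0][1],.004,a)
g=grab_frame("scene");W=world(g); cv2.imwrite("pics/s2.png",cv2.resize(g["img"],(800,600)))
m=(W[...,2]>.067)&(W[...,2]<.08)&(np.hypot(W[...,0]-.621,W[...,1]+.272)<.05); print("cup",m.sum(),cv2.minEnclosingCircle(W[m][:,:2].astype(np.float32)))
```

```text
((0.4582677185535431, 0.001170329749584198), (0.052270397543907166, 0.09787707775831223), 79.4433822631836) [0.46034731 0.00135784 0.02184626]
[ 236  132   40   72 2770] [255.36281588 167.34043321] [0.46135523 0.00074461 0.022     ]
long az -10.556617736816406
t 21.75 pos [0.458  0.0015 0.196 ] psi -9.75 q [ 9.964e-01 -8.500e-02  9.000e-04  1.000e-04] | turn rz 0.81 then dx dy dz cm [ 0.03  0.03 19.2 ]
cup 88 ((0.6191616058349609, -0.274556964635849), 0.02199869230389595)
```

View pics/s2.png

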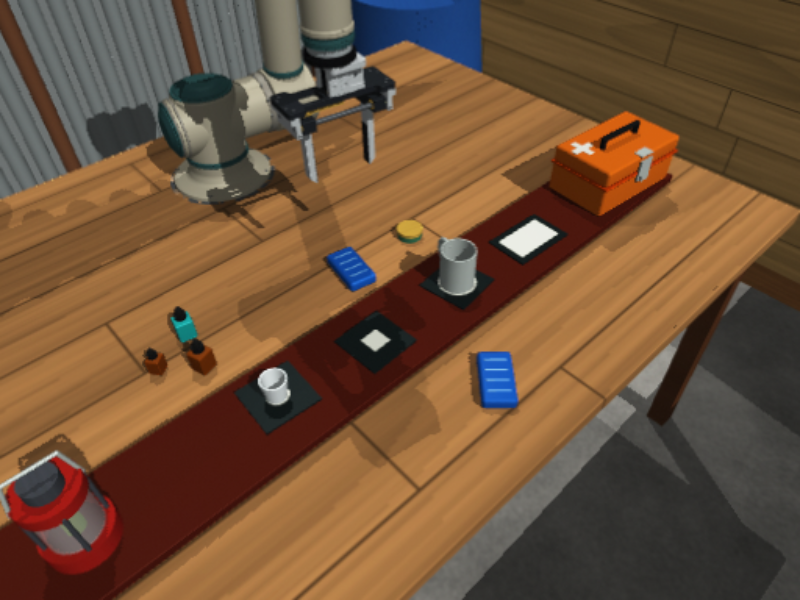

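The scene view shows the mug on the large circle at (458,270) and the cup on the small circle at (274,385), both upright. Tin, bottles and ice packs are undisturbed. I'll grasp the near ice pack now.

Call:
arm_command(rows=[[[0.2,0,4],[0,0,0.8]],[[0,0,4],[0,0,0]],[[0,0,4],[0,0,0]],[[0,0,4],[0,0,0]],[[0,0,2.5],[0,0,0]],[[0,0,0.7],[0,0,0]],[[0,0,0],[0,0,0]]])

```text
time_s: 22.5
ee_pos: [0.4614, -0.0016, 0.0022]
tcp_rot: [0.996, -0.094, -0.001, 0.0]
ft_force: [0.1, -0.7, -0.3]
finger_gap: 0.094
finger_force: 0.0
```

Call:
arm_command(rows=[[[0,0,0],[0,0,0]],[[0,0,0],[0,0,0]],[[0,0,0],[0,0,0]],[[0,0,0],[0,0,0]],[[0,0,0],[0,0,0]],[[0,0,0],[0,0,0]],[[0,0,0],[0,0,0]],[[0,0,0],[0,0,0]]], fingers=1, force=20)

```text
time_s: 23.3
ee_pos: [0.4609, -0.0005, 0.0029]
tcp_rot: [0.996, -0.094, 0.0, 0.0]
ft_force: [0.5, -0.4, -0.8]
finger_gap: 0.0332
finger_force: 0.0
```

The fingers met nothing again, as on the first cup try. In that earlier frame the finger front face ended at z of about 5 cm while the TCP read 1 cm, so the tips may be higher than reported. I'll measure them against the reported TCP.

Run:
```python
from h import *; import pickle
f=snap("w11"); s=get_state(); W=world(f); print(s["ee_pos"],s["finger_gap"])
hsv=cv2.cvtColor(f["img"],cv2.COLOR_BGR2HSV)
p=s["ee_pos"]; m=(hsv[...,1]<35)&(np.hypot(W[...,0]-p[0],W[...,1]-p[1])<.06)&(W[...,2]>.026)&(W[...,2]<.12)
P=W[m]; print(m.sum(),"wrist lowest finger z",np.percentile(P[:,2],[0,1,3,10]),P[P[:,2]<np.percentile(P[:,2],3)].mean(0))
for n in("scene","side"):
    g=grab_frame(n); W=world(g); h=cv2.cvtColor(g["img"],cv2.COLOR_BGR2HSV)
    m=(np.hypot(W[...,0]-p[0],W[...,1]-p[1])<.05)&(W[...,2]>.027)&(W[...,2]<.15)&(h[...,1]<60)
    P=W[m]; print(n,m.sum(),np.percentile(P[:,2],[0,1,3,10]) if len(P) else "")
    cv2.imwrite(f"pics/{n}3.png",g["img"])
a=cv2.imread("pics/scene3.png")[110:210,170:300]; cv2.imwrite("pics/c3.png",np.hstack([cv2.resize(a,(520,400),interpolation=3)]))
```

```text
[ 0.46093116 -0.00050018  0.0029112 ] 0.029121196069460127
3715 wrist lowest finger z [0.03587866 0.04006729 0.04413341 0.0535485 ] [ 0.47037628 -0.00241113  0.04099402]
scene 370 [0.03559776 0.03756883 0.0419875  0.05203189]
side 58 [0.04098821 0.04212956 0.04412892 0.0465723 ]
```

View pics/c3.png

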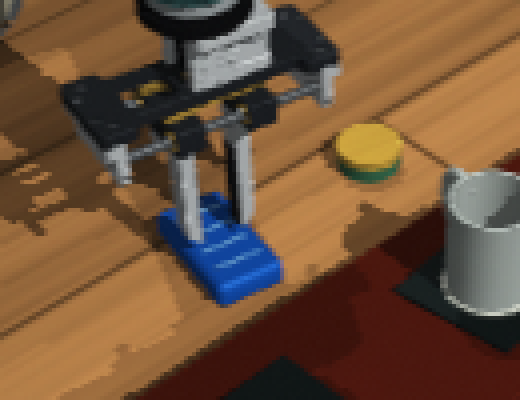

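The crop shows the fingertips at (195,235) and (245,215) hovering above the pack's top. All three cameras put the tips about 33 mm above the reported TCP, so I need to descend about 28 mm further. Open, lower and grip again.

Call:
arm_command(rows=[[[0,0,0],[0,0,0]],[[0,0,0],[0,0,0]],[[0,0,0],[0,0,0]],[[0,0,0],[0,0,0]],[[0,0,0],[0,0,0]],[[0,0,0],[0,0,0]],[[0,0,0],[0,0,0]],[[0,0,0],[0,0,0]]], fingers=-1)

```text
time_s: 24.25
ee_pos: [0.461, -0.0005, 0.0029]
tcp_rot: [0.996, -0.094, 0.0, 0.0]
ft_force: [0.2, -0.0, -0.4]
finger_gap: 0.0823
finger_force: 0.0
```

Call:
arm_command(rows=[[[0,0,0],[0,0,0]],[[0,0,1],[0,0,0]],[[0,0,1],[0,0,0]],[[0,0,0.7],[0,0,0]],[[0,0,0],[0,0,0]],[[0,0,0],[0,0,0]]])

```text
time_s: 24.85
ee_pos: [0.4606, -0.0005, -0.0245]
tcp_rot: [0.996, -0.094, -0.001, 0.0]
ft_force: [-0.0, -0.5, -0.1]
finger_gap: 0.0942
finger_force: 0.0
```

Call:
arm_command(rows=[[[0,0,0],[0,0,0]],[[0,0,0],[0,0,0]],[[0,0,0],[0,0,0]],[[0,0,0],[0,0,0]],[[0,0,0],[0,0,0]],[[0,0,0],[0,0,0]],[[0,0,0],[0,0,0]]], fingers=1)

```text
time_s: 25.55
ee_pos: [0.4611, -0.0004, -0.0239]
tcp_rot: [0.996, -0.094, 0.0, -0.0]
ft_force: [-0.1, 0.6, 1.7]
finger_gap: 0.0549
finger_force: 20.0
```

The pack is gripped (54.9 mm, 20 N). I'll lift and turn it about 99°.

Call:
arm_command(rows=[[[0,0,-1.5],[0,0,0]],[[0,0,-3],[0,0,0]],[[0,0,-3],[0,0,-8.2]],[[0,0,-3],[0,0,-8.2]],[[0,0,-3],[0,0,-8.2]],[[0,0,-3],[0,0,-8.2]],[[0,0,-1.5],[0,0,-8.2]],[[0,0,0],[0,0,-8.2]]])

```text
time_s: 26.35
ee_pos: [0.4626, -0.0009, 0.1583]
tcp_rot: [0.943, 0.332, 0.002, 0.001]
ft_force: [0.1, 0.4, -1.3]
finger_gap: 0.0546
finger_force: 20.0
```

Call:
arm_command(rows=[[[0,0,0],[0,0,-8.3]],[[0,0,0],[0,0,-8.3]],[[0,0,0],[0,0,-8.3]],[[0,0,0],[0,0,-8.3]],[[0,0,0],[0,0,-8.3]],[[0,0,0],[0,0,-8.3]],[[0,0,0],[0,0,0]],[[0,0,0],[0,0,0]]])

```text
time_s: 27.15
ee_pos: [0.4606, -0.0005, 0.1557]
tcp_rot: [0.719, 0.695, -0.0, -0.0]
ft_force: [0.2, 0.5, -0.6]
finger_gap: 0.055
finger_force: 20.0
```

```bash
cat >> h.py <<'E'
def pack(f,zlo,zhi):
    s=get_state(); p=s["ee_pos"]; W=world(f); hsv=cv2.cvtColor(f["img"],cv2.COLOR_BGR2HSV)
    m=(W[...,2]>zlo)&(W[...,2]<zhi)&(np.hypot(W[...,0]-p[0],W[...,1]-p[1])<.08)&(hsv[...,0]>95)&(hsv[...,0]<125)
    R=cv2.minAreaRect(W[m][:,:2].astype(np.float32)); print("pack",m.sum(),R,"meanz",W[m][:,2].mean(),"minus ee",np.array(R[0])-p[:2])
E
python3 - <<'E'
from h import *
f=snap("w12"); z=get_state()["ee_pos"][2]; pack(f,z+.025+.012,z+.025+.035); go(.6445,.2876,.009,88.4)
E
```

```text
pack 11471 ((0.46082374453544617, 0.002739500254392624), (0.08618432283401489, 0.07629755139350891), 86.83872985839844) meanz 0.2014697073830084 minus ee [0.00011214 0.00323783]
t 27.2 pos [ 0.4607 -0.0005  0.1557] psi 88.09 q [ 7.188e-01  6.952e-01 -2.000e-04 -2.000e-04] | turn rz -0.31 then dx dy dz cm [29.31 17.57 14.67]
```

Call:
arm_command(rows=[[[2,1.2,0],[0,0,-0.3]],[[3.9,2.34,0],[0,0,0]],[[3.9,2.34,0],[0,0,0]],[[3.9,2.34,0],[0,0,0]],[[3.9,2.34,0],[0,0,0]],[[3.9,2.34,0],[0,0,0]],[[3.9,2.34,0],[0,0,0]],[[2.9,1.8,0],[0,0,0]]])

```text
time_s: 28.0
ee_pos: [0.6397, 0.2806, 0.1552]
tcp_rot: [0.716, 0.698, 0.0, -0.0]
ft_force: [0.8, -0.1, -2.1]
finger_gap: 0.0551
finger_force: 20.0
```

Call:
arm_command(rows=[[[1,0.6,0],[0,0,0]],[[0,0,3],[0,0,0]],[[0,0,3],[0,0,0]],[[0,0,3],[0,0,0]],[[0,0,2],[0,0,0]],[[0,0,0],[0,0,0]],[[0,0,0],[0,0,0]]])

```text
time_s: 28.7
ee_pos: [0.6448, 0.2871, 0.0462]
tcp_rot: [0.716, 0.698, -0.0, 0.0]
ft_force: [0.4, 0.3, -1.2]
finger_gap: 0.0546
finger_force: 20.0
```

Run:
```python
from h import *
f=snap("w13"); go(.6445,.2876,.009,88.4)
hsv=cv2.cvtColor(f["img"],cv2.COLOR_BGR2HSV)
s=get_state(); top=s["ee_pos"][2]+.024+.022
m=((hsv[...,0]>100)&(hsv[...,0]<125)&(hsv[...,1]>110)).astype(np.uint8)
n,l,st,c=cv2.connectedComponentsWithStats(m); i=1+st[1:,4].argmax()
P=np.array([on_z(f,x,y,top)[:2] for y,x in np.argwhere(l==i)],np.float32); print(st[i],P.min(0),P.max(0),cv2.minAreaRect(P))
cv2.imwrite("pics/w13.png",f["img"])
g=grab_frame("side"); cv2.imwrite("pics/side13.png",g["img"]); pack(g,top-.01,top+.01)
g=grab_frame("scene"); pack(g,top-.01,top+.01)
```

```text
t 28.75 pos [0.6457 0.2875 0.0473] psi 88.49 q [7.164e-01 6.977e-01 7.000e-04 5.000e-04] | turn rz 0.09 then dx dy dz cm [ 0.   -0.12  3.83]
[  207   164    95   132 10746] [0.6175358  0.24908683] [0.67298806 0.33511508] ((0.645081639289856, 0.2919867932796478), (0.08529207110404968, 0.0543777160346508), 88.51528930664062)
pack 597 ((0.6405555009841919, 0.28790563344955444), (0.09342385083436966, 0.06789059937000275), 84.83570098876953) meanz 0.09270763655121911 minus ee [-5.48763346e-03  9.03162145e-05]
pack 428 ((0.6469023823738098, 0.2802175283432007), (0.10084957629442215, 0.0783020555973053), 88.72657012939453) meanz 0.091440969683043 minus ee [ 0.00077322 -0.00773888]
```

View pics/w13.png

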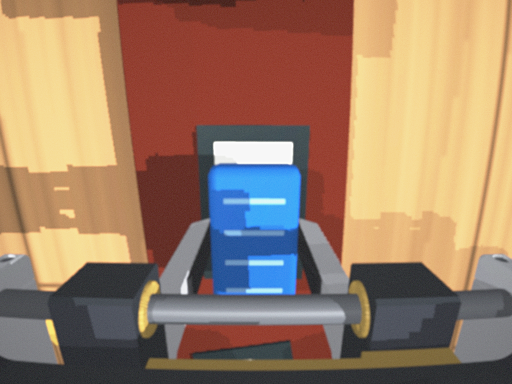

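The pack is held straight over the rectangle: pack at (255,230), white end visible at (253,152). I'll lower it to contact.

Call:
arm_command(rows=[[[0.1,-0.05,1.5],[0,0,0]],[[0,0,1],[0,0,0]],[[0,0,0.6],[0,0,0]],[[0,0,0.3],[0,0,0]],[[0,0,0],[0,0,0]],[[0,0,0],[0,0,0]]])

```text
time_s: 29.45
ee_pos: [0.6446, 0.2889, 0.012]
tcp_rot: [0.716, 0.698, 0.0, 0.0]
ft_force: [0.1, -0.0, -1.3]
finger_gap: 0.0547
finger_force: 20.0
```

Call:
arm_command(rows=[[[0,0,0.15],[0,0,0]],[[0,0,0],[0,0,0]],[[0,0,0],[0,0,0]]])

```text
time_s: 29.75
ee_pos: [0.6445, 0.2889, 0.0107]
tcp_rot: [0.716, 0.698, 0.0, 0.0]
ft_force: [-0.3, -0.2, -0.9]
finger_gap: 0.0552
finger_force: 20.0
```

Call:
arm_command(rows=[[[0,0,0.1],[0,0,0]],[[0,0,0],[0,0,0]],[[0,0,0],[0,0,0]]])

```text
time_s: 30.05
ee_pos: [0.6444, 0.2888, 0.0094]
tcp_rot: [0.716, 0.698, -0.0, 0.0]
ft_force: [-0.1, -0.1, -1.5]
finger_gap: 0.0548
finger_force: 20.0
```

Call:
arm_command(rows=[[[0,0,0.07],[0,0,0]],[[0,0,0],[0,0,0]],[[0,0,0],[0,0,0]]])

```text
time_s: 30.35
ee_pos: [0.6445, 0.2889, 0.0092]
tcp_rot: [0.716, 0.698, 0.0, 0.0]
ft_force: [-0.4, -0.2, 1.7]
finger_gap: 0.0546
finger_force: 20.0
```

Call:
arm_command(rows=[[[0,0,0.07],[0,0,0]],[[0,0,0],[0,0,0]],[[0,0,0],[0,0,0]]])

```text
time_s: 30.65
ee_pos: [0.6445, 0.2889, 0.0092]
tcp_rot: [0.716, 0.698, 0.0, 0.0]
ft_force: [-0.7, -0.1, 4.9]
finger_gap: 0.0542
finger_force: 20.0
```

Call:
arm_command(rows=[[[0,0,0],[0,0,0]],[[0,0,0],[0,0,0]],[[0,0,0],[0,0,0]],[[0,0,0],[0,0,0]],[[0,0,-2],[0,0,0]],[[0,0,-3],[0,0,0]],[[0,0,-3],[0,0,0]],[[0,0,-3],[0,0,7.9]]], fingers=-1)

```text
time_s: 31.45
ee_pos: [0.6442, 0.2888, 0.1188]
tcp_rot: [0.764, 0.646, -0.0, -0.0]
ft_force: [0.9, -0.2, 0.3]
finger_gap: 0.0942
finger_force: 0.0
```

Call:
arm_command(rows=[[[0,0,-4],[0,0,7.9]],[[0,0,-4],[0,0,7.9]],[[0,0,0],[0,0,7.9]],[[0,0,0],[0,0,7.9]],[[0,0,0],[0,0,7.8]],[[0,0,0],[0,0,7.8]],[[0,0,0],[0,0,7.8]],[[0,0,0],[0,0,7.8]]])

```text
time_s: 32.25
ee_pos: [0.6444, 0.2888, 0.1978]
tcp_rot: [0.988, 0.152, -0.0, 0.0]
ft_force: [-0.3, 0.4, -0.1]
finger_gap: 0.0941
finger_force: 0.0
```

Call:
arm_command(rows=[[[-2.5,3.73,0],[0,0,0]],[[-2.5,3.73,0],[0,0,0]],[[-2.5,3.73,0],[0,0,0]],[[-2.5,3.73,0],[0,0,0]],[[-2.5,3.73,0],[0,0,0]],[[-2.5,3.73,0],[0,0,0]],[[-2.5,3.73,0],[0,0,0]],[[-2.5,3.73,0],[0,0,0]]])

```text
time_s: 33.05
ee_pos: [0.5447, -0.058, 0.1981]
tcp_rot: [0.988, 0.155, 0.0, 0.0]
ft_force: [0.9, -0.5, 0.3]
finger_gap: 0.0938
finger_force: 0.0
```

Call:
arm_command(rows=[[[-2.5,3.73,0],[0,0,0]],[[-2.5,3.73,0],[0,0,0]],[[-2.5,3.73,0],[0,0,0]],[[-2.5,3.73,0],[0,0,0]],[[-2.5,3.73,0],[0,0,0]],[[-2.6,3.8,0],[0,0,0]],[[0,0,0],[0,0,0]],[[0,0,0],[0,0,0]]], fingers=-0.2)

```text
time_s: 33.85
ee_pos: [0.47, -0.3171, 0.1977]
tcp_rot: [0.988, 0.154, -0.0, -0.0]
ft_force: [-0.1, 0.2, -0.1]
finger_gap: 0.0564
finger_force: 0.0
```

Run:
```python
from h import *
f=snap("w14"); W=world(f)
m=(W[...,2]>.034)&(W[...,2]<.047)&(np.hypot(W[...,0]-.469,W[...,1]+.315)<.03)
R=cv2.minAreaRect(W[m][:,:2].astype(np.float32)); print("shoulder",m.sum(),R)
m=(W[...,2]>.050)&(W[...,2]<.075)&(np.hypot(W[...,0]-.469,W[...,1]+.315)<.03); P=W[m]; print("cap",len(P),(P.min(0)+P.max(0))/2,P.max(0)-P.min(0))
go(R[0][0],R[0][1],-.015,17.7); s=get_state(); print(s["finger_gap"])
g=grab_frame("scene");W=world(g); cv2.imwrite("pics/s3.png",cv2.resize(g["img"],(800,600)))
hsv=cv2.cvtColor(g["img"],cv2.COLOR_BGR2HSV)
m=(W[...,2]>.05)&(W[...,2]<.06)&(np.hypot(W[...,0]-.6445,W[...,1]-.2876)<.08)&(hsv[...,0]>95)&(hsv[...,0]<125)
print("pack",cv2.minAreaRect(W[m][:,:2].astype(np.float32)))
```

```text
shoulder 326 ((0.46939146518707275, -0.3157402276992798), (0.03039124794304371, 0.02959899976849556), 17.19110679626465)
cap 207 [ 0.46940098 -0.31554829  0.05893808] [0.01965242 0.01940038 0.01728675]
t 33.9 pos [ 0.4704 -0.316   0.1978] psi 17.8 q [ 9.880e-01  1.547e-01  0.000e+00 -6.000e-04] | turn rz 0.1 then dx dy dz cm [-0.08 -0.06 21.28]
0.056256080984932066
pack ((0.6456546187400818, 0.2822602093219757), (0.10150146484375, 0.053672537207603455), 87.11730194091797)
```

View pics/s3.png

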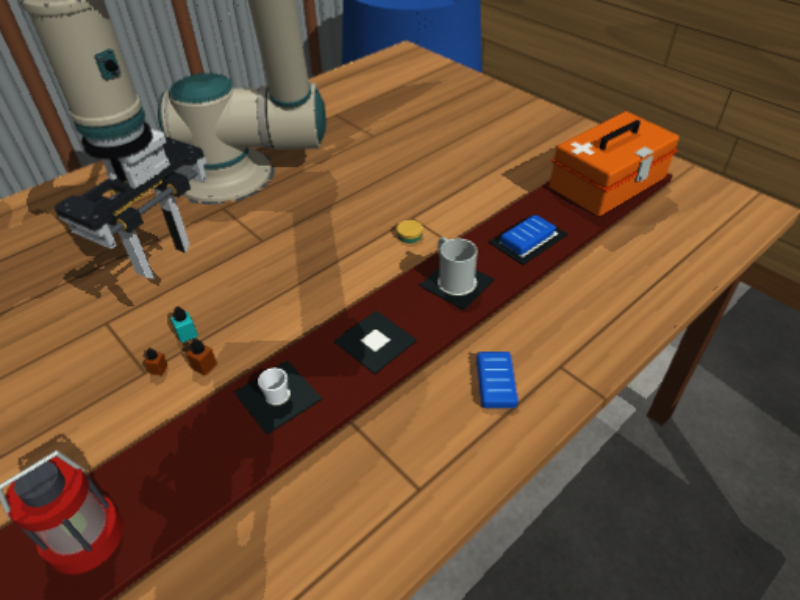

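The scene view shows three items standing: cup (274,385), mug (458,270), pack (528,234). The large amber bottle is at (201,356). I'll check the pack's centring with the side view before touching the bottle.

Run:
```python
from h import *
for n in("scene","side"):
    g=grab_frame(n);W=world(g);hsv=cv2.cvtColor(g["img"],cv2.COLOR_BGR2HSV);d=np.hypot(W[...,0]-.6445,W[...,1]-.2876)
    b=(hsv[...,0]>95)&(hsv[...,0]<125)&(hsv[...,1]>60)&(d<.08)
    P=W[b&(W[...,2]>.049)&(W[...,2]<.061)][:,:2].astype(np.float32); print(n,"pack",cv2.minAreaRect(P))
    # whole silhouette pixels vs mat: mat dark extents
    m=(hsv[...,2]<75)&(hsv[...,1]<110)&(abs(W[...,2]-.033)<.008)&(d<.09)
    P=W[m][:,:2]; print(" mat",m.sum(),np.percentile(P,[.5,99.5],axis=0).round(4).tolist(),cv2.minAreaRect(P.astype(np.float32)))
    m=(hsv[...,2]>140)&(hsv[...,1]<60)&(abs(W[...,2]-.033)<.008)&(d<.07); P=W[m][:,:2]; print(" white left",m.sum(),P.min(0),P.max(0))
    m=(W[...,2]>.068)&(W[...,2]<.08)&(np.hypot(W[...,0]-.621,W[...,1]+.272)<.05); print(" cup",m.sum(),cv2.minEnclosingCircle(W[m][:,:2].astype(np.float32)))
    m=(W[...,2]>.103)&(W[...,2]<.115)&(np.hypot(W[...,0]-.635,W[...,1]-.1)<.04); print(" mug",m.sum(),cv2.minEnclosingCircle(W[m][:,:2].astype(np.float32)))
```

```text
scene pack ((0.6459822058677673, 0.2806773781776428), (0.10270388424396515, 0.05440034344792366), 89.03871154785156)
 mat 237 [[0.5971, 0.2213], [0.6876, 0.357]] ((0.6422799229621887, 0.28951507806777954), (0.13670021295547485, 0.09092772006988525), 88.9778823852539)
 white left 38 [0.66608524 0.24077551] [0.67421754 0.34084851]
 cup 77 ((0.6192305088043213, -0.2735354006290436), 0.022130845114588737)
 mug 80 ((0.6354902982711792, 0.09882909059524536), 0.03268193453550339)
side pack ((0.6448079943656921, 0.28471630811691284), (0.10007432848215103, 0.054340776056051254), 87.83621215820312)
 mat 285 [[0.5976, 0.2252], [0.6873, 0.3523]] ((0.6197147369384766, 0.3033626973628998), (0.15291158854961395, 0.07602854073047638), 59.31510543823242)
 white left 140 [0.6147323  0.23897943] [0.67657918 0.34263307]
 cup 53 ((0.6181780099868774, -0.273468941450119), 0.02438657358288765)
 mug 119 ((0.6330655813217163, 0.10052114725112915), 0.03354765474796295)
```

Both views put the pack about 5 mm short in y relative to its rectangle (y 0.283 against 0.2876). I'll go back and regrip it to shift it along before taking the bottle.

Call:
arm_command(rows=[[[2.5,-3.73,0],[0,0,0]],[[2.5,-3.73,0],[0,0,0]],[[2.5,-3.73,0],[0,0,0]],[[2.5,-3.73,0],[0,0,0]],[[2.5,-3.73,0],[0,0,0]],[[2.5,-3.73,0],[0,0,0]],[[2.5,-3.73,0],[0,0,0]],[[2.5,-3.73,0],[0,0,0]]], fingers=-1)

```text
time_s: 34.85
ee_pos: [0.5693, 0.0323, 0.1984]
tcp_rot: [0.988, 0.156, 0.0, 0.0]
ft_force: [-0.2, -0.8, 0.1]
finger_gap: 0.0939
finger_force: 0.0
```

Call:
arm_command(rows=[[[2.5,-3.73,0],[0,0,0]],[[2.5,-3.73,0],[0,0,0]],[[2.5,-3.73,0],[0,0,0]],[[2.5,-3.73,0],[0,0,0]],[[2.5,-3.73,0],[0,0,0]],[[2.6,-3.8,0],[0,0,0]],[[0,0,0],[0,0,-7.9]],[[0,0,0],[0,0,-7.9]]])

```text
time_s: 35.65
ee_pos: [0.6433, 0.2924, 0.1973]
tcp_rot: [0.956, 0.294, -0.0, -0.0]
ft_force: [-0.4, -0.4, 0.0]
finger_gap: 0.0936
finger_force: 0.0
```

Call:
arm_command(rows=[[[0,0,0],[0,0,-7.9]],[[0,0,0],[0,0,-7.9]],[[0,0,0],[0,0,-7.9]],[[0,0,0],[0,0,-7.8]],[[0,0,2],[0,0,-7.8]],[[0,0,2],[0,0,-7.8]],[[0,0,2],[0,0,-7.8]],[[0,0,0],[0,0,0]]])

```text
time_s: 36.45
ee_pos: [0.6413, 0.2896, 0.1349]
tcp_rot: [0.715, 0.699, -0.003, -0.001]
ft_force: [-0.9, 0.9, 0.1]
finger_gap: 0.094
finger_force: 0.0
```

Run:
```python
from h import *
f=snap("w15"); go(.6445,.2876,.0092,88.4); W=world(f); hsv=cv2.cvtColor(f["img"],cv2.COLOR_BGR2HSV); d=np.hypot(W[...,0]-.6445,W[...,1]-.2876)
b=(hsv[...,0]>95)&(hsv[...,0]<125)&(hsv[...,1]>60)&(d<.08)&(W[...,2]>.049)&(W[...,2]<.061)
P=W[b][:,:2].astype(np.float32); print("pack",cv2.minAreaRect(P),P.min(0),P.max(0))
m=(hsv[...,2]>140)&(hsv[...,1]<60)&(abs(W[...,2]-.033)<.006)&(d<.075); P=W[m][:,:2]; print("white",P.min(0),P.max(0),[(round(y,3),int(((P[:,1]>y)&(P[:,1]<y+.005)).sum())) for y in np.arange(.23,.345,.005)])
cv2.imwrite("pics/w15b.png",cv2.resize(f["img"][100:384,130:380],(660,570)))
```

```text
t 36.5 pos [0.6426 0.2898 0.1368] psi 88.49 q [ 7.164e-01  6.977e-01 -1.400e-03 -7.000e-04] | turn rz 0.09 then dx dy dz cm [-0.21  0.2  12.76]
pack ((0.6442760825157166, 0.2854655385017395), (0.09679950773715973, 0.05477585271000862), 88.44837951660156) [0.6160322  0.23651244] [0.6723619  0.33413285]
white [0.61348298 0.23814352] [0.67604144 0.34302143] [(np.float64(0.23), 0), (np.float64(0.235), 2), (np.float64(0.24), 4), (np.float64(0.245), 4), (np.float64(0.25), 4), (np.float64(0.255), 4), (np.float64(0.26), 5), (np.float64(0.265), 4), (np.float64(0.27), 0), (np.float64(0.275), 5), (np.float64(0.28), 4), (np.float64(0.285), 4), (np.float64(0.29), 5), (np.float64(0.295), 4), (np.float64(0.3), 5), (np.float64(0.305), 4), (np.float64(0.31), 5), (np.float64(0.315), 5), (np.float64(0.32), 4), (np.float64(0.325), 11), (np.float64(0.33), 121), (np.float64(0.335), 281), (np.float64(0.34), 146)]
```

View pics/w15b.png

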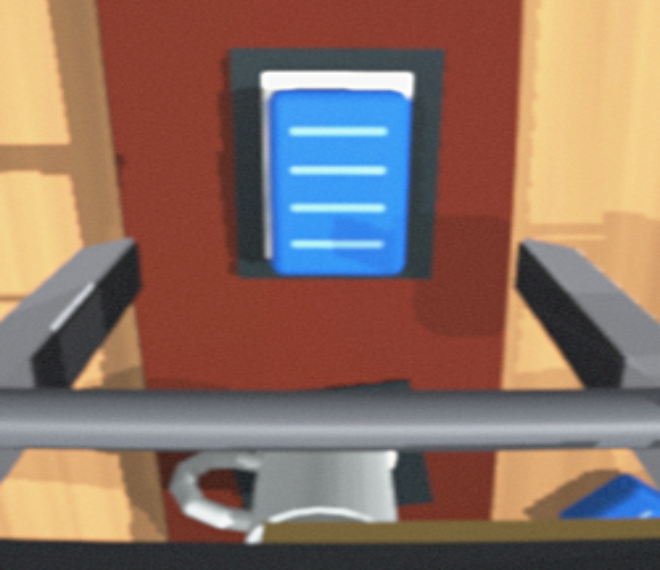

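The crop shows the pack at (340,183), with the white strip wider at the +y end (337,82) and slightly wider on the -x side. It needs about 5 mm more +y. Regrip, lift 4 mm, shift 5 mm, set down.

Call:
arm_command(rows=[[[-0.4,0.2,4],[0,0,0]],[[0,0,4],[0,0,0]],[[0,0,3],[0,0,0]],[[0,0,1.3],[0,0,0]],[[0,0,0.3],[0,0,0]],[[0,0,0],[0,0,0]],[[0,0,0],[0,0,0]]])

```text
time_s: 37.2
ee_pos: [0.648, 0.2856, 0.0144]
tcp_rot: [0.716, 0.698, 0.002, 0.001]
ft_force: [-0.1, -0.3, -0.5]
finger_gap: 0.0942
finger_force: 0.0
```

Call:
arm_command(rows=[[[0,0,0],[0,0,0]],[[0,0,0],[0,0,0]],[[0,0,0],[0,0,0]],[[0,0,0],[0,0,0]],[[0,0,0],[0,0,0]],[[0,0,0],[0,0,0]],[[0,0,0],[0,0,0]],[[0,0,0],[0,0,0]]], fingers=1, force=15)

```text
time_s: 38.0
ee_pos: [0.646, 0.2847, 0.012]
tcp_rot: [0.716, 0.698, -0.0, -0.0]
ft_force: [-1.2, -0.7, 1.1]
finger_gap: 0.0549
finger_force: 15.0
```

Call:
arm_command(rows=[[[0,0,-0.4],[0,0,0]],[[0.5,-0.1,0],[0,0,0]],[[0,0,0.3],[0,0,0]],[[0,0,0.1],[0,0,0]],[[0,0,0],[0,0,0]],[[0,0,0],[0,0,0]],[[0,0,0],[0,0,0]]])

```text
time_s: 38.7
ee_pos: [0.6455, 0.2899, 0.012]
tcp_rot: [0.716, 0.698, 0.0, -0.0]
ft_force: [0.1, 0.9, 0.5]
finger_gap: 0.0552
finger_force: 15.0
```

Call:
arm_command(rows=[[[0,0,0.05],[0,0,0]],[[0,0,0],[0,0,0]],[[0,0,0],[0,0,0]]])

```text
time_s: 39.0
ee_pos: [0.6455, 0.2899, 0.012]
tcp_rot: [0.716, 0.698, 0.0, 0.0]
ft_force: [-1.9, -0.3, 5.2]
finger_gap: 0.0545
finger_force: 15.0
```

Contact. I'll release, rise and check the fit from the wrist before moving on.

Call:
arm_command(rows=[[[0,0,0],[0,0,0]],[[0,0,0],[0,0,0]],[[0,0,0],[0,0,0]],[[0,0,0],[0,0,0]],[[0,0,-3],[0,0,0]],[[0,0,-4],[0,0,0]],[[0,0,-4],[0,0,0]],[[0,0,-4],[0,0,0]]], fingers=-1)

```text
time_s: 39.8
ee_pos: [0.6452, 0.2897, 0.1628]
tcp_rot: [0.716, 0.698, -0.0, 0.0]
ft_force: [0.4, 0.0, -0.1]
finger_gap: 0.0937
finger_force: 0.0
```

Call:
arm_command(rows=[[[0,0,-4],[0,0,0]],[[0,0,0],[0,0,0]],[[0,0,0],[0,0,0]]])

```text
time_s: 40.1
ee_pos: [0.6459, 0.2899, 0.2026]
tcp_rot: [0.716, 0.698, 0.001, 0.001]
ft_force: [-0.1, -0.4, 0.6]
finger_gap: 0.0938
finger_force: 0.0
```

Run:
```python
from h import *
f=snap("w16"); go(.469,-.316,.198,17.5); W=world(f); hsv=cv2.cvtColor(f["img"],cv2.COLOR_BGR2HSV); d=np.hypot(W[...,0]-.6445,W[...,1]-.2876)
b=(hsv[...,0]>95)&(hsv[...,0]<125)&(hsv[...,1]>60)&(d<.08)&(W[...,2]>.049)&(W[...,2]<.061)
P=W[b][:,:2].astype(np.float32); print("pack",cv2.minAreaRect(P),P.min(0),P.max(0))
m=(hsv[...,2]>140)&(hsv[...,1]<60)&(abs(W[...,2]-.033)<.006)&(d<.075); P=W[m][:,:2]; print("white",P.min(0),P.max(0))
m=(hsv[...,2]<90)&(hsv[...,1]<110)&(abs(W[...,2]-.033)<.006)&(d<.09); P=W[m][:,:2]; print("mat",np.percentile(P,[.5,99.5],axis=0))
```

```text
t 40.15 pos [0.645  0.2896 0.2007] psi 88.54 q [ 7.161e-01  6.980e-01 -5.000e-04 -2.000e-04] | turn rz 71.04 then dx dy dz cm [-34.99  52.47   0.27]
pack ((0.6456325054168701, 0.2902984917163849), (0.09632144123315811, 0.05414924398064613), 88.47598266601562) [0.6180316  0.24168828] [0.67361164 0.33889782]
white [0.61251201 0.23656302] [0.67620627 0.34285006]
mat [[0.60024105 0.22488766]
 [0.68643074 0.35401465]]
```

The pack is now within about 1 mm of the rectangle and aligned to it. Now the bottle.

Call:
arm_command(rows=[[[0,0,0],[0,0,7.9]],[[0,0,0],[0,0,7.9]],[[0,0,0],[0,0,7.9]],[[0,0,0],[0,0,7.9]],[[0,0,0],[0,0,7.9]],[[0,0,0],[0,0,7.9]],[[0,0,0],[0,0,7.9]],[[0,0,0],[0,0,7.9]]])

```text
time_s: 40.95
ee_pos: [0.6441, 0.2894, 0.1985]
tcp_rot: [0.976, 0.217, -0.003, 0.0]
ft_force: [1.1, 0.4, -0.2]
finger_gap: 0.094
finger_force: 0.0
```

Call:
arm_command(rows=[[[0,0,0],[0,0,7.8]],[[-2.5,3.75,0],[0,0,0]],[[-2.5,3.75,0],[0,0,0]],[[-2.5,3.75,0],[0,0,0]],[[-2.5,3.75,0],[0,0,0]],[[-2.5,3.75,0],[0,0,0]],[[-2.5,3.75,0],[0,0,0]],[[-2.5,3.75,0],[0,0,0]]])

```text
time_s: 41.75
ee_pos: [0.5555, -0.0146, 0.1991]
tcp_rot: [0.988, 0.153, -0.002, -0.001]
ft_force: [-0.2, -0.4, -0.7]
finger_gap: 0.0941
finger_force: 0.0
```

Call:
arm_command(rows=[[[-2.5,3.75,0],[0,0,0]],[[-2.5,3.75,0],[0,0,0]],[[-2.5,3.75,0],[0,0,0]],[[-2.5,3.75,0],[0,0,0]],[[-2.5,3.75,0],[0,0,0]],[[-2.5,3.75,0],[0,0,0]],[[-2.5,3.7,0],[0,0,0]],[[0,0,0],[0,0,0]]], fingers=-0.1)

```text
time_s: 42.55
ee_pos: [0.467, -0.3204, 0.1987]
tcp_rot: [0.989, 0.15, -0.002, -0.0]
ft_force: [-0.9, 0.2, -0.0]
finger_gap: 0.0518
finger_force: 0.0
```

Call:
arm_command(rows=[[[0,0,4],[0,0,0]],[[0,0,4],[0,0,0]],[[0,0,0],[0,0,0]],[[0,0,0],[0,0,0]]])

```text
time_s: 42.95
ee_pos: [0.4692, -0.3146, 0.1206]
tcp_rot: [0.988, 0.153, -0.001, -0.001]
ft_force: [0.9, 0.5, 1.0]
finger_gap: 0.0517
finger_force: 0.0
```

Run:
```python
from h import *
f=snap("w17"); W=world(f)
m=(W[...,2]>.050)&(W[...,2]<.075)&(np.hypot(W[...,0]-.469,W[...,1]+.315)<.025); P=W[m]; print("cap",len(P),(P.min(0)+P.max(0))/2,P.max(0)-P.min(0))
go(.4693,-.3156,-.018,17.4); s=get_state(); print(s["finger_gap"])
```

```text
cap 327 [ 0.46902276 -0.31561594  0.05887743] [0.02031048 0.01963617 0.0166886 ]
t 43.0 pos [ 0.4704 -0.3156  0.1222] psi 17.57 q [9.883e-01 1.527e-01 2.000e-04 1.000e-04] | turn rz 0.17 then dx dy dz cm [-0.11 -0.03 14.02]
0.05177858153960507
```

Call:
arm_command(rows=[[[-0.1,0,4],[0,0,0]],[[0,0,4],[0,0,0]],[[0,0,3],[0,0,0]],[[0,0,1.7],[0,0,0]],[[0,0,1],[0,0,0]],[[0,0,0],[0,0,0]],[[0,0,0],[0,0,0]]])

```text
time_s: 43.7
ee_pos: [0.4702, -0.3171, -0.0138]
tcp_rot: [0.988, 0.153, 0.001, 0.001]
ft_force: [0.7, -0.4, 0.1]
finger_gap: 0.0517
finger_force: 0.0
```

Call:
arm_command(rows=[[[0,0,0],[0,0,0]],[[0,0,0],[0,0,0]],[[0,0,0],[0,0,0]],[[0,0,0],[0,0,0]],[[0,0,0],[0,0,0]]], fingers=1, force=12)

```text
time_s: 44.2
ee_pos: [0.4692, -0.3164, -0.0147]
tcp_rot: [0.988, 0.152, 0.0, 0.0]
ft_force: [-1.4, 1.0, 4.9]
finger_gap: 0.03
finger_force: 12.0
```

Call:
arm_command(rows=[[[0,0,-2],[0,0,0]],[[0,0,-4],[0,0,0]],[[0,0,-4],[0,0,0]],[[0,0,-4],[0,0,0]],[[0,0,-2],[0,0,0]],[[1.7,-1.2,0],[0,0,0]],[[3.3,-2.3,0],[0,0,0]],[[3.3,-2.3,0],[0,0,0]]])

```text
time_s: 45.0
ee_pos: [0.5307, -0.2353, 0.1446]
tcp_rot: [0.988, 0.151, 0.0, 0.0]
ft_force: [0.4, -0.9, 0.1]
finger_gap: 0.0301
finger_force: 12.0
```

Call:
arm_command(rows=[[[3.3,-2.3,0],[0,0,0]],[[3.3,-2.3,0],[0,0,0]],[[3.3,-2.3,0],[0,0,0]],[[3.3,-2.3,0],[0,0,0]],[[1.4,-1,0],[0,0,0]],[[0,0,0],[0,0,0]],[[0,0,0],[0,0,0]],[[0,0,0],[0,0,0]]])

```text
time_s: 45.8
ee_pos: [0.6378, -0.0961, 0.1444]
tcp_rot: [0.988, 0.152, -0.001, 0.0]
ft_force: [0.8, 0.0, -0.4]
finger_gap: 0.0302
finger_force: 12.0
```

Run:
```python
from h import *
f=snap("w18"); W=world(f); s=get_state(); p=s["ee_pos"]; go(.6395,-.095,.0185,17.4)
d=np.hypot(W[...,0]-p[0],W[...,1]-p[1])
m=(W[...,2]>p[2]+.064)&(W[...,2]<p[2]+.09)&(d<.02); P=W[m]; print("cap",len(P),(P.min(0)+P.max(0))/2-p,P.max(0)-P.min(0)); print(s["finger_gap"])
hsv=cv2.cvtColor(f["img"],cv2.COLOR_BGR2HSV); m=(hsv[...,1]<60)&(hsv[...,2]>140)&(abs(W[...,2]-.033)<.006)&(np.hypot(W[...,0]-.6395,W[...,1]+.095)<.04);P=W[m][:,:2]; print("white",m.sum(),P.min(0),P.max(0))
m=(hsv[...,1]<110)&(hsv[...,2]<90)&(abs(W[...,2]-.033)<.006)&(np.hypot(W[...,0]-.6395,W[...,1]+.095)<.08);P=W[m][:,:2].astype(np.float32); print("mat",m.sum(),cv2.minAreaRect(P))
```

```text
t 45.85 pos [ 0.6379 -0.0961  0.1446] psi 17.44 q [ 9.884e-01  1.516e-01 -4.000e-04  3.000e-04] | turn rz 0.04 then dx dy dz cm [ 0.18 -0.06 12.61]
cap 1734 [0.00131011 0.00118643 0.07694375] [0.02701288 0.03699834 0.02585785]
0.029583792284746613
white 1029 [ 0.62015991 -0.11266444] [ 0.65834654 -0.07461329]
mat 4811 ((0.6382180452346802, -0.09358945488929749), (0.09638787060976028, 0.09455520659685135), 3.1570050716400146)
```

View pics/w18.png

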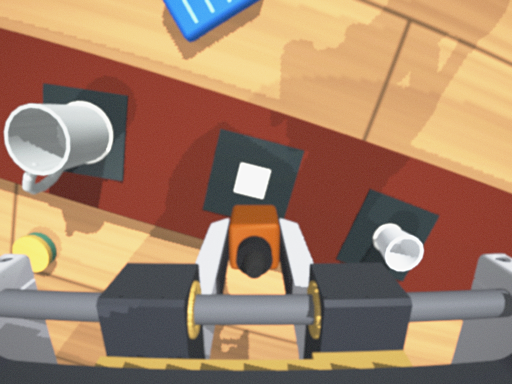

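The bottle hangs upright at (253,240) over the small square at (252,180), with the cup (400,245) and mug (60,135) standing. I'll correct 1-2 mm and lower.

Call:
arm_command(rows=[[[0.15,-0.12,4],[0,0,0]],[[0,0,4],[0,0,0]],[[0,0,2.5],[0,0,0]],[[0,0,1.2],[0,0,0]],[[0,0,0.5],[0,0,0]],[[0,0,0],[0,0,0]],[[0,0,0],[0,0,0]],[[0,0,0],[0,0,0]]])

```text
time_s: 46.65
ee_pos: [0.6412, -0.0933, 0.0242]
tcp_rot: [0.988, 0.152, 0.001, 0.001]
ft_force: [0.4, -0.1, -0.7]
finger_gap: 0.03
finger_force: 12.0
```

Call:
arm_command(rows=[[[0,0,0.15],[0,0,0]],[[0,0,0],[0,0,0]],[[0,0,0],[0,0,0]]])

```text
time_s: 46.95
ee_pos: [0.6401, -0.0929, 0.0213]
tcp_rot: [0.988, 0.153, 0.0, 0.0]
ft_force: [-0.5, -1.0, -0.8]
finger_gap: 0.0294
finger_force: 12.0
```

Call:
arm_command(rows=[[[0,0,0.1],[0,0,0]],[[0,0,0],[0,0,0]],[[0,0,0],[0,0,0]]])

```text
time_s: 47.25
ee_pos: [0.64, -0.0929, 0.02]
tcp_rot: [0.988, 0.153, -0.0, 0.0]
ft_force: [-0.6, -1.2, -0.8]
finger_gap: 0.0297
finger_force: 12.0
```

Call:
arm_command(rows=[[[-0.1,0.1,0],[0,0,0]],[[0,0,0.1],[0,0,0]],[[0,0,0],[0,0,0]],[[0,0,0],[0,0,0]]])

```text
time_s: 47.65
ee_pos: [0.6393, -0.0942, 0.019]
tcp_rot: [0.988, 0.152, -0.0, 0.0]
ft_force: [-0.3, -0.8, -0.9]
finger_gap: 0.0298
finger_force: 12.0
```

Call:
arm_command(rows=[[[0,0,0.07],[0,0,0]],[[0,0,0],[0,0,0]],[[0,0,0],[0,0,0]]])

```text
time_s: 47.95
ee_pos: [0.6394, -0.0942, 0.0184]
tcp_rot: [0.988, 0.152, 0.0, 0.0]
ft_force: [0.2, -0.4, -0.2]
finger_gap: 0.0302
finger_force: 12.0
```

Call:
arm_command(rows=[[[0,0,0.05],[0,0,0]],[[0,0,0],[0,0,0]],[[0,0,0],[0,0,0]]])

```text
time_s: 48.25
ee_pos: [0.6394, -0.0942, 0.0183]
tcp_rot: [0.988, 0.152, 0.0, 0.0]
ft_force: [-0.7, 0.1, 3.3]
finger_gap: 0.0298
finger_force: 12.0
```

Contact. Release and rise, then a final check.

Call:
arm_command(rows=[[[0,0,0],[0,0,0]],[[0,0,0],[0,0,0]],[[0,0,0],[0,0,0]],[[0,0,0],[0,0,0]],[[0,0,-1],[0,0,0]],[[0,0,-4],[0,0,0]],[[0,0,-4],[0,0,0]],[[0,0,-4],[0,0,0]]], fingers=-0.3)

```text
time_s: 49.05
ee_pos: [0.6393, -0.0941, 0.1499]
tcp_rot: [0.988, 0.152, 0.0, 0.0]
ft_force: [0.6, 0.2, 0.2]
finger_gap: 0.0607
finger_force: 0.0
```

Call:
arm_command(rows=[[[-4,0,-3],[0,0,0]],[[-4,0,-3],[0,0,0]],[[-4,0,0],[0,0,0]],[[-4,0,0],[0,0,0]],[[0,0,0],[0,0,0]],[[0,0,0],[0,0,0]]])

```text
time_s: 49.65
ee_pos: [0.4869, -0.1426, 0.2091]
tcp_rot: [0.988, 0.152, 0.001, 0.001]
ft_force: [0.5, -0.7, 0.5]
finger_gap: 0.061
finger_force: 0.0
```

Run:
```python
from h import *
for n in("scene","side","wrist"):
    g=grab_frame(n);W=world(g)
    def cc(x,y,a,b,r):
        m=(W[...,2]>a)&(W[...,2]<b)&(np.hypot(W[...,0]-x,W[...,1]-y)<r); P=W[m]; return (m.sum(),((P.min(0)+P.max(0))/2).round(4)) if len(P) else 0
    print(n,"bottle",cc(.639,-.0945,.083,.105,.03),"cup",cc(.621,-.272,.068,.08,.03),"mug",cc(.635,.1,.103,.115,.038))
    if n=="scene": cv2.imwrite("pics/s4.png",cv2.resize(g["img"],(800,600)))
```

```text
scene bottle (np.int64(54), array([ 0.6391, -0.0948,  0.0916])) cup (np.int64(81), array([ 0.6203, -0.2742,  0.0719])) mug (np.int64(87), array([0.6345, 0.1005, 0.1061]))
side bottle (np.int64(34), array([ 0.6393, -0.0933,  0.0932])) cup (np.int64(53), array([ 0.6199, -0.2724,  0.0728])) mug (np.int64(118), array([0.6334, 0.1009, 0.1077]))
wrist bottle (np.int64(311), array([ 0.6389, -0.0949,  0.0923])) cup (np.int64(357), array([ 0.6207, -0.2726,  0.0718])) mug (np.int64(171), array([0.6103, 0.0941, 0.1069]))
```

View pics/s4.png

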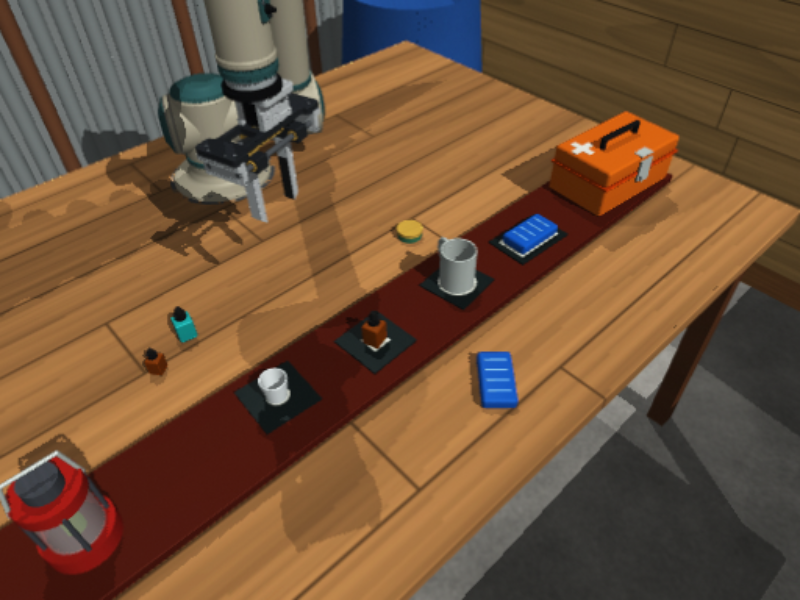

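All four items stand in place: cup (274,386), bottle (375,331), mug (458,268) and pack (529,233). The tin and decoys are untouched and the arm is clear, so I'm handing in.

```bash
python3 -c "
from station import close_job
print(close_job())"
```

```text
the job is handed in; nothing more can be done
None
```

The job is handed in: mug, medicine cup, ice pack and, last, the amber bottle each stand upright on their mats, measured within about 2 mm of centre at 50 s of the 99 s allowed, with the tin untouched.

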